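# Top up the tassel-bead dish

### The arm

A 7-joint arm with a two-finger parallel gripper is mounted at the origin on a cart in front of the work surface, level with it; the furniture and walls round the work are solid. World frame = base frame: x ahead of the robot, y to its left, z up, the work surface at z = 0. Lengths are in m, angles in rad, forces in N, time in s.
With the tool pointing down it reaches from about 0.425 to 0.875 m from the base axis. Payload 9.9 kg.
Tool frame: the origin (TCP) lies midway between the tips of the shut fingers; the grasp point (between the pads) lies 19 mm behind it; x points along the fingers, z is the direction in which the jaws open and shut, and the axes are right-handed (so a half turn about x gives the same grasp; the last joint's range is limited). The gripper opens to 85 mm and grips with 20 to 120 N. Pads are 22 mm wide; open, the fingers measure 114 mm over their backs; the gripper's body (76 mm by 85 mm) begins 54 mm behind the grasp point. The pads swing forward as they close: fully open they stand 13 mm farther back than shut.
Start: joints at [1.085, 0.576, 0.025, 1.437, -0.015, 1.129, -0.057], TCP at [0.264, -0.621, 0.231] pointing down, gripper open.
Joint ranges: [-2.76, 2.76], [-0.34, 2.15], [-1.52, 1.57], [0.19, 2.46], [-1.09, 4.23], [0.17, 1.99], [-2.82, 2.82]. Speed limits (rad/s): [2.22, 2.22, 3.01, 3.01, 3.14, 3.14, 3.14].

### API

Orientations are given as a rotation vector (axis times angle).
In Python, from station import r, eyes gives the robot as it stands.
- The arm moves only by the tool play_rows, never from a script. Its argument "plan" is one flat list of numbers, 5 for each row, row after row: the shift along the tool's x, y, z in mm, then the turn about the tool's x in rad, then the closure, from -1 (fully open) to 1 (shut). In form: [x, y, z, twist, hand, x, y, z, twist, hand, ...]. A call has 1 to 8 rows; each row shifts and turns the commanded pose from where the row before left it, along the tool's axes as they then stand; what a row does not reach is not made up. A row lasts 1/12 s, in which the tool goes at most 41.7 mm and 7.16 degrees, less where a joint would pass 70% of its speed; a pose out of reach is approached as far as the arm can. A call is refused whole if a number of a shift passes 41.7 or a number of a turn 0.125, either way. A call with a gripper value outside its range is refused whole. The fingers move at their own pace and stop on an object; the grip force is fixed at half the most. Time passes only in rows, so rows that do not move let the fingers close. It gives the time, the measured TCP pose, the force and the opening at its end, in the units of the state.
- r.state(): the state, without advancing time (a new reading comes with each control period).
- eyes.get_image(name): name is "side" or "top" or "wrist"; returns the picture (384x512x3 uint8, blue, green, red); there is no depth.
- eyes.camera_model(name): a dict with "K" (3x3 intrinsics, pixels), "camera_from_world" (4x4, takes a point from world to camera coordinates); the wrist camera has in their place "tool_from_camera" (4x4, takes a point from camera to tool coordinates, whose origin is the TCP and whose axes are the tool frame's). Camera axes: x right, y down, z forward; pixel columns grow to the right and rows downward; lengths in m; the calibration is good to about 2 mm. A picture is of the moment at which its call begins: read the wrist's pose just before it. camera_model takes no time and is no camera call.
- r.sign_off(): hands the job in, once; it reports no verdict.
The state is a dict: "time": time; "joints": joint angles; "joint_vel": joint speeds; "joint_torque": joint torques, N m; "eef_pos": TCP position; "orientation": TCP orientation; "contact_force": force on the tool from outside, world axes, zero at the start; "torque": the same for the moment, N m; "opening": finger opening in m.
Only numpy, scipy, OpenCV 4.12 (cv2) and the standard library are available. Lean on these libraries where they do the work, as an engineer would, in place of code of your own. Each camera call takes 0.05 s, during which the arm holds its last target. There are 200 camera calls.

### The job

Refill the shallow bead dish for the tassel makers: swing its green cover fully aside, bring the scoop over, lower its lip close to the dish and only then tip it, so that all six brass beads run into the dish and none bounces out onto the table. Then stand the empty scoop level on the table again and swing the cover fully shut over the beads, without handling the beads themselves or disturbing the other things on the bench.

Things in the scene. Friction and masses are not known exactly. Their poses are not given: they have to be found in the camera images.
- bead_dish: Shallow round aluminium dish screwed to the table by three flat lugs (to 66 mm from its centre); it cannot move. 99 mm across outside, 93 mm inside, rim 26 mm above the table, inner floor 4 mm above the table. Origin: centre of its underside on the table. Its +x axis points from the dish's centre to the cover's pivot.
- dish_floor (a point): Centre of the dish's inner floor, 4 mm above the table.
- cover (a joint): Angle of the dish's round green cover (100 mm across, 3.5 mm thick, top 31 mm above the table), swinging level about an upright pivot on the dish's rim: 0 = shut, squarely over the dish (a stop); opens clockwise seen from above, stops at 2.3, leaves the whole dish free from about 1.9. Friction of 0.1 N m holds it where it is left.
- cover_knob (a point): On the axis of the upright black knob at the middle of the cover, 50 mm above the table: the height to grip. The knob is round, 13 to 17 mm thick, rises from 31 to 56 mm above the table, and moves with the cover on a circle of 60 mm radius about the pivot; it may turn between the fingers.
- cover_pivot (a point): The cover's pivot, 60 mm from the dish's centre, at the height of the cover's underside (27.5 mm).
- scoop: Open steel scoop, 0.16 kg: trough 100 mm long, 64 wide, 35 deep, open in front and above, wooden back 70 mm wide, 44 tall, wooden handle behind. Origin on its underside, 50 mm ahead of the back; +x points out of the open front, +z up; its origin is at z = 0 on the table. The floor rises 8 degrees to the lip: tipped lip-down 12 degrees the beads stay, by 40 to 45 all run out.
- scoop_lip (a point): Middle of the lip where the beads run out: 53 mm ahead of the scoop's origin, 17 mm above its underside.
- scoop_grip (a point): Middle of the handle: 92 mm behind the scoop's origin, 34 mm above its underside. The handle runs along the scoop's x axis, from 55 to 143 mm behind the origin, 16 mm wide and 22 mm tall; its flat sides face sideways.
- scoop_hollow (a point): Middle of the trough's hollow, 6 mm behind the scoop's origin, 16 mm up.
- bead_1: One of six brass barrel-shaped tassel beads, 14 mm thick, 12 mm long, 12 g; origin at its centre. All six start in the scoop's trough.
- bead_2: One of six brass barrel-shaped tassel beads, 14 mm thick, 12 mm long, 12 g; origin at its centre. All six start in the scoop's trough.
- bead_3: One of six brass barrel-shaped tassel beads, 14 mm thick, 12 mm long, 12 g; origin at its centre. All six start in the scoop's trough.
- bead_4: One of six brass barrel-shaped tassel beads, 14 mm thick, 12 mm long, 12 g; origin at its centre. All six start in the scoop's trough.
- bead_5: One of six brass barrel-shaped tassel beads, 14 mm thick, 12 mm long, 12 g; origin at its centre. All six start in the scoop's trough.
- bead_6: One of six brass barrel-shaped tassel beads, 14 mm thick, 12 mm long, 12 g; origin at its centre. All six start in the scoop's trough.
- spool_red: wooden spool of red thread standing, 38 mm across, 42 mm tall; a bystander. Origin: centre of its underside.
- spool_cream: wooden spool of cream thread standing, 38 mm across, 42 mm tall; a bystander. Origin: centre of its underside.
- scissors: green-handled scissors lying flat, 71 x 174 x 8 mm; a bystander. Origin: centre of its underside.
- tape_measure: black tape measure, 61 x 73 x 28 mm; a bystander. Origin: centre of its underside.
- ink_red: round ink jar with a red band and pale cap, 46 mm across, 57 mm tall; a bystander. Origin: centre of its underside.
- paste_bowl: white china bowl, 95 mm across, 42 mm tall; a bystander. Origin: centre of its underside.
- glue_stick: white glue stick standing upright, 21 mm across, 89 mm tall; a bystander. Origin: centre of its underside.

How it is judged:
On the way, in this order (a step that is already met when the one before it is completed fails the run):
1. the cover is swung aside so that the dish is free (value of joint cover above 1.7 rad), for 0.2 s.
2. all six beads are in the open dish (horizontal distance between each of bead_1, bead_2, bead_3, bead_4, bead_5, bead_6 and dish_floor below 0.046 m and height (world z) of each of bead_1, bead_2, bead_3, bead_4, bead_5, bead_6 below 0.027 m and value of joint cover above 1.5 rad), for 0.3 s.
At the end, for the whole second after the job is handed in: All six beads are in the dish (centres within 46 mm of its centre and below 27 mm), the cover is shut (within 0.1 rad of its stop), and the empty scoop stands level on the table (origin within 8 mm of it, tilted less than 0.1 rad), released and at rest (horizontal distance between each of bead_1, bead_2, bead_3, bead_4, bead_5, bead_6 and dish_floor below 0.046 m and height (world z) of each of bead_1, bead_2, bead_3, bead_4, bead_5, bead_6 below 0.027 m and value of joint cover below 0.1 rad and height (world z) of scoop below 0.008 m and angle between scoop's own z axis and vertical below 0.1 rad and linear speed of scoop below 0.02 m/s); the robot touches nothing.
It fails at once if a bead gets onto the table: low down, outside both the dish and the scoop ((horizontal distance between bead_1 and dish_floor above 0.056 m and distance between bead_1 and scoop_hollow above 0.075 m and height (world z) of bead_1 below 0.02 m) or (horizontal distance between bead_2 and dish_floor above 0.056 m and distance between bead_2 and scoop_hollow above 0.075 m and height (world z) of bead_2 below 0.02 m) or (horizontal distance between bead_3 and dish_floor above 0.056 m and distance between bead_3 and scoop_hollow above 0.075 m and height (world z) of bead_3 below 0.02 m) or (horizontal distance between bead_4 and dish_floor above 0.056 m and distance between bead_4 and scoop_hollow above 0.075 m and height (world z) of bead_4 below 0.02 m) or (horizontal distance between bead_5 and dish_floor above 0.056 m and distance between bead_5 and scoop_hollow above 0.075 m and height (world z) of bead_5 below 0.02 m) or (horizontal distance between bead_6 and dish_floor above 0.056 m and distance between bead_6 and scoop_hollow above 0.075 m and height (world z) of bead_6 below 0.02 m)).
It fails at once if the scoop is tipped by more than 26 degrees with beads in it while its lip is more than 80 mm above the table (54 mm above the dish's rim) (angle between scoop's own z axis and vertical above 0.45 rad and height (world z) of scoop_lip above 0.08 m and distance between any of bead_1, bead_2, bead_3, bead_4, bead_5, bead_6 and scoop_hollow below 0.05 m).
It fails at once if the fingers handle a bead (contact force between the fingers and bead_1 above 0.5 N or contact force between the fingers and bead_2 above 0.5 N or contact force between the fingers and bead_3 above 0.5 N or contact force between the fingers and bead_4 above 0.5 N or contact force between the fingers and bead_5 above 0.5 N or contact force between the fingers and bead_6 above 0.5 N).
It fails at once if another thing on the bench is moved by more than 30 mm (distance of any of spool_red, spool_cream, scissors, tape_measure, ink_red, paste_bowl, glue_stick from where it was at the start of the episode above 0.03 m).
It also fails if it takes over 72 s, if anything falls off the work surface, if the arm or the gripper's body presses on something with over 40 N, if the wrist force passes 120 N, or if a joint passes its speed limit or range.

## Working session

There is one attempt and no reset: what is moved stays moved. The work goes in short steps, Python scripts to look and compute and a tool call to move; the robot and the scene stay as the last step left them, time stands still between calls to the robot, and variables do not carry over. Pictures are saved under pics/ and viewed, about 8 in all and at most 12, crops included, and the job is handed in when it is done.

Besides the shell and the picture viewer there is one more tool, called after "Request:" as name(argument=value, ...) on one line, values as JSON. play_rows: Moves the arm, as the interface text tells. Its arguments: {"type":"object","properties":{"plan":{"type":"array"}},"required":["plan"]}

```bash
mkdir -p pics; ls
python3 - <<'E'
from station import r, eyes
import cv2,numpy as np
np.set_printoptions(precision=4,suppress=True)
s=r.state();print(s)
for n in("top","side"):
    cv2.imwrite(f"pics/{n}0.png",eyes.get_image(n));m=eyes.camera_model(n);print(n,m)
print(eyes.camera_model("wrist"))
E
```

```text
pics
{'time': 0.0, 'joints': array([ 1.0852,  0.5765,  0.0248,  1.4379, -0.015 ,  1.129 , -0.0565]), 'joint_vel': array([ 0.0008, -0.0006,  0.0002, -0.0012, -0.0012,  0.001 ,  0.0006]), 'joint_torque': array([ -0.0005, -76.5743,   2.251 , -28.5956,   0.0155,   0.013 ,
         0.    ]), 'eef_pos': array([ 0.2638, -0.6208,  0.2305]), 'orientation': array([ 0.9092,  1.3743, -0.9078]), 'contact_force': array([0.0147, 0.2395, 0.2414]), 'torque': array([-0.0194,  0.0307, -0.028 ]), 'opening': 0.08574822908043156}
top {'K': array([[476.4769,   0.    , 269.9028],
       [  0.    , 476.4769, 191.2932],
       [  0.    ,   0.    ,   1.    ]]), 'camera_from_world': array([[ 0.0234, -0.9997, -0.0031,  0.0659],
       [-0.9828, -0.0225, -0.1831,  0.5709],
       [ 0.183 ,  0.0073, -0.9831,  1.4458],
       [ 0.    ,  0.    ,  0.    ,  1.    ]])}
side {'K': array([[444.3252,   0.    , 256.418 ],
       [  0.    , 444.3252, 190.8475],
       [  0.    ,   0.    ,   1.    ]]), 'camera_from_world': array([[ 0.9995,  0.0289, -0.0125, -0.5824],
       [ 0.007 , -0.5905, -0.807 ,  0.1054],
       [-0.0307,  0.8065, -0.5904,  1.1358],
       [ 0.    ,  0.    ,  0.    ,  1.    ]])}
{'K': array([[291.4899,   0.    , 257.8775],
       [  0.    , 291.4899, 187.289 ],
       [  0.    ,   0.    ,   1.    ]]), 'tool_from_camera': array([[ 0.0002, -0.2926,  0.9562, -0.142 ],
       [-0.0006, -0.9562, -0.2926,  0.0741],
       [ 1.    , -0.0005, -0.0004,  0.0007],
       [ 0.    ,  0.    ,  0.    ,  1.    ]])}
```

View pics/top0.png

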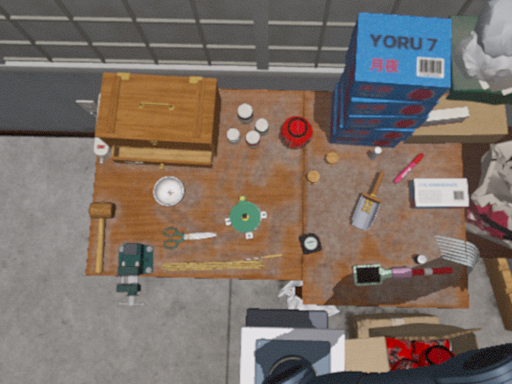

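View pics/side0.png

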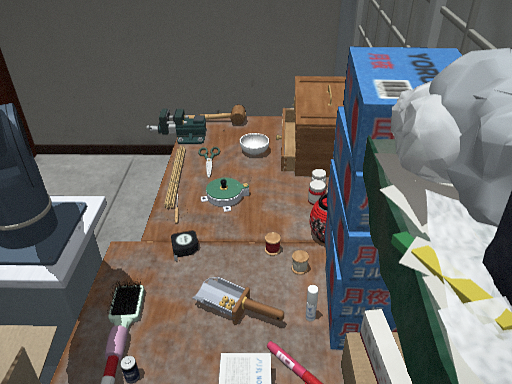

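The top view shows the dish and cover near (245,215), a yellow pivot near (243,201), and the scoop near (367,210) with its handle towards (378,175). The glue stick is at (378,153). Next I'll measure these with colour masks and zoomed crops.

```bash
cat > h.py <<'E'
from station import r, eyes
import cv2,numpy as np
from scipy.spatial.transform import Rotation as R
np.set_printoptions(precision=4,suppress=True)
def cam(n,s=None):
    m=eyes.camera_model(n)
    if n=="wrist":
        T=np.eye(4);T[:3,:3]=R.from_rotvec(s["orientation"]).as_matrix();T[:3,3]=s["eef_pos"]
        return m["K"],np.linalg.inv(T@m["tool_from_camera"])
    return m["K"],m["camera_from_world"]
def ray(c,p,z):
    K,M=c;W=np.linalg.inv(M);d=W[:3,:3]@np.linalg.solve(K,[p[0],p[1],1]);o=W[:3,3]
    return o+d*(z-o[2])/d[2]
def proj(c,P):
    K,M=c;q=K@(M[:3,:3]@np.asarray(P)+M[:3,3]);return q[:2]/q[2]
E
python3 - <<'E'
from h import *
t=cv2.imread("pics/top0.png");s=cv2.imread("pics/side0.png")
ct,cs=cam("top"),cam("side")
def blobs(im,c,lo,hi,box,z,name,amin=6):
    h=cv2.cvtColor(im,cv2.COLOR_BGR2HSV);m=cv2.inRange(h,lo,hi);k=np.zeros_like(m);x0,y0,x1,y1=box;k[y0:y1,x0:x1]=m[y0:y1,x0:x1]
    n,l,st,ce=cv2.connectedComponentsWithStats(k)
    for i in range(1,n):
        if st[i,4]>=amin: print(name,st[i],ce[i],ray(c,ce[i],z))
blobs(t,ct,(65,80,40),(95,255,255),(220,190,275,240),.031,"green top")
blobs(s,cs,(65,80,40),(95,255,255),(195,170,255,212),.031,"green side")
blobs(t,ct,(20,110,100),(35,255,255),(225,190,275,240),.03,"yel top",2)
blobs(s,cs,(20,110,100),(35,255,255),(195,170,265,212),.03,"yel side",2)
blobs(t,ct,(5,110,60),(20,255,255),(360,165,390,203),.045,"handle top")
blobs(t,ct,(90,20,60),(130,140,255),(345,185,385,235),.02,"steel top")
blobs(t,ct,(0,0,0),(179,255,50),(235,205,255,225),.056,"knob top",3)
blobs(s,cs,(0,0,0),(179,255,50),(210,172,240,200),.05,"knob side",3)
a=cv2.resize(t[185:245,215:275],(400,400),interpolation=3)
b=cv2.resize(t[140:240,330:430],(400,400),interpolation=3)
c=cv2.resize(s[165:215,195:257],(400,320),interpolation=3)
d=cv2.resize(s[262:332,188:338],(400,187),interpolation=3)
e=np.zeros((187+320-400+400-320,400,3),np.uint8)
cv2.imwrite("pics/z0.png",np.hstack([np.vstack([a,d]),np.vstack([b,d])]))
cv2.imwrite("pics/z0.png",np.hstack([np.vstack([a,np.zeros((187,400,3),np.uint8)])[:587],np.vstack([b,d])]))
E
```

```text
green top [230 201  30  31 656] [244.6021 216.4101] [0.4907 0.1573 0.031 ]
green side [206 178  43  21 528] [223.983  188.4375] [0.4892 0.1532 0.031 ]
yel top [240 197   4   3  11] [241.6364 197.9091] [0.55   0.1688 0.03  ]
yel top [243 216   5   4  14] [245.4286 217.9286] [0.4861 0.1546 0.03  ]
yel side [245 183   3   4   7] [246.     184.5714] [0.549  0.1737 0.03  ]
yel side [220 186   2   3   3] [220.3333 187.    ] [0.4782 0.1613 0.03  ]
yel side [222 188   4   2   6] [223.5    188.6667] [0.4877 0.1535 0.03  ]
handle top [362 171  22  32 216] [374.4074 189.3704] [ 0.5844 -0.2511  0.045 ]
knob side [221 180   5   8  35] [223.2286 183.3429] [0.4884 0.1507 0.05  ]
```

View pics/z0.png

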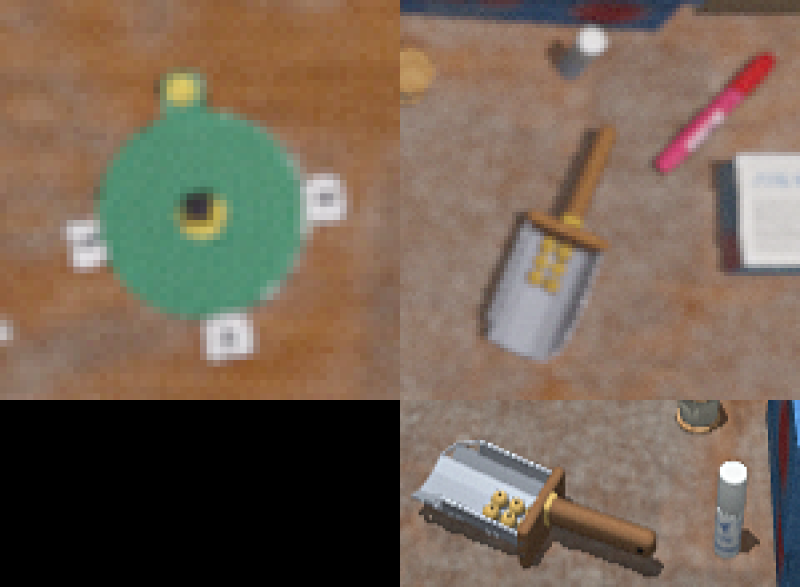

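The crops show the cover shut, with the yellow pivot at top px (241.6,198) and the knob near (244,216). The scoop's handle runs from about (373.8,193.8) to (381.3,173.8), its lip corners are near (352,225) and (366,229), and all six beads lie at the back. The moves only twist about the vertical tool axis. Tipping therefore has to come from the scoop turning in the grip while it rests on the dish rim.

Run:
```python
from h import *
s=r.state();print(R.from_rotvec(s["orientation"]).as_matrix())
ct,cs=cam("top"),cam("side")
z0=lambda x,y:(330+(x-400)/4,140+y/4)
sd=lambda x,y:(188+(x-400)*150/400,262+(y-400)*70/187)
e=ray(ct,z0(604,132),.045);b=ray(ct,z0(574,216),.045);l=ray(ct,z0(517,350),.017)
print("end",e,"base",b,"lip",l)
print("side end",ray(cs,sd(652,541),.034),"base",ray(cs,sd(553,508),.034))
d=l[:2]-e[:2];print(np.linalg.norm(d),np.degrees(np.arctan2(d[1],d[0])))
d=b[:2]-e[:2];print(np.linalg.norm(d),np.degrees(np.arctan2(d[1],d[0])))
for n,p,z in[("glue",z0(592,40),.089),("bowl",(169,190),.042),("tape",(310,243),.028),("spr",(313,176),.042),("spc",(331,158),.042),("sciss",(172,238),.008),("knobtop",(215+198*.15,185+208*.15),.056)]:print(n,ray(ct,p,z))
```

```text
[[-0.0007  0.9204  0.3911]
 [ 0.0013  0.3911 -0.9204]
 [-1.     -0.0001 -0.0015]]
end [ 0.638 -0.273  0.045] base [ 0.5695 -0.248   0.045 ] lip [ 0.4655 -0.207   0.017 ]
side end [ 0.6425 -0.2737  0.034 ] base [ 0.5678 -0.2444  0.034 ]
0.18466337028985091 159.0762405796672
0.07290160840201564 159.98158469613992
glue [ 0.7011 -0.2549  0.089 ]
bowl [0.5681 0.3992 0.042 ]
tape [ 0.4119 -0.0503  0.028 ]
spr [ 0.624 -0.057  0.042]
spc [ 0.6844 -0.1143  0.042 ]
sciss [0.4192 0.3876 0.008 ]
knobtop [0.4881 0.1555 0.056 ]
```

Request:
play_rows(plan=[0,0,0,-0.12,-1,0,0,0,-0.12,-1,0,0,0,-0.12,-1,0,0,0,-0.12,-1,0,0,0,-0.12,-1,0,0,0,-0.12,-1,0,0,0,-0.1,-1])

```text
time: 0.68
eef_pos: [0.2638, -0.621, 0.2308]
orientation: [0.27, 1.555, -0.268]
contact_force: [0.6, 0.3, -0.0]
opening: 0.0852
```

```bash
cat > go.py <<'E'
import sys
from h import *
s=r.state();M=R.from_rotvec(s["orientation"]).as_matrix()
print("t",s["time"],"pos",s["eef_pos"],"phi",np.degrees(np.arctan2(M[1,1],M[0,1])),"open",s["opening"],"F",s["contact_force"],"j7",s["joints"][6])
p=s["eef_pos"]
for a in sys.argv[1:]:
    t=np.array(eval(a));print(a,"shift mm",(M.T@(t-p))*1e3);p=t
E
python3 go.py "(.40,-.35,.23)" "(.48,-.1,.2)" "(.488,.155,.12)"
```

```text
t 0.6833 pos [ 0.2638 -0.621   0.2308] phi 70.35865371529398 open 0.08521746847435706 F [ 0.5825  0.3074 -0.0468] j7 0.6576746683618458
(.40,-.35,.23) shift mm [  0.9738 301.043   37.1748]
(.48,-.1,.2) shift mm [ 30.1843 262.3238  -8.6668]
(.488,.155,.12) shift mm [ 80.2189 242.7975 -78.1237]
```

Request:
play_rows(plan=[0,37.6,4.6,0,-1,0,37.6,4.6,0,-1,0,37.6,4.6,0,-1,0,37.6,4.6,0,-1,0,37.6,4.6,0,-1,0,37.6,4.6,0,-1,0,37.6,4.6,0,-1,0,37.6,4.6,0,-1])

```text
time: 1.35
eef_pos: [0.4017, -0.3494, 0.2312]
orientation: [0.274, 1.554, -0.274]
contact_force: [0.8, -0.6, 0.0]
opening: 0.0854
```

Request:
play_rows(plan=[3.8,32.8,-1.1,0,-1,3.8,32.8,-1.1,0,-1,3.8,32.8,-1.1,0,-1,3.8,32.8,-1.1,0,-1,3.8,32.8,-1.1,0,-1,3.8,32.8,-1.1,0,-1,3.8,32.8,-1.1,0,-1,3.8,32.8,-1.1,0,-1])

```text
time: 2.02
eef_pos: [0.4829, -0.1001, 0.2006]
orientation: [0.274, 1.554, -0.274]
contact_force: [0.0, -0.6, -0.2]
opening: 0.085
```

Request:
play_rows(plan=[10,30.3,-9.8,0,-1,10,30.3,-9.8,0,-1,10,30.3,-9.8,0,-1,10,30.3,-9.8,0,-1,10,30.3,-9.8,0,-1,10,30.3,-9.8,0,-1,10,30.3,-9.8,0,-1,10,30.3,-9.8,0,-1])

```text
time: 2.68
eef_pos: [0.4918, 0.1544, 0.1202]
orientation: [0.274, 1.554, -0.274]
contact_force: [0.6, -0.1, -0.5]
opening: 0.0857
```

Run:
```python
from h import *
s=r.state();im=eyes.get_image("wrist");cv2.imwrite("pics/w1.png",im);print(s["eef_pos"])
c=cam("wrist",s);print(proj(c,(.489,.155,.056)),proj(c,(.548,.171,.03)))
h=cv2.cvtColor(im,cv2.COLOR_BGR2HSV)
for nm,lo,hi,z in(("green",(65,80,40),(95,255,255),.031),("yel",(20,110,100),(35,255,255),.031)):
    n,l,st,ce=cv2.connectedComponentsWithStats(cv2.inRange(h,lo,hi))
    for i in range(1,n):
        if st[i,4]>60:print(nm,st[i],ce[i],ray(c,ce[i],z))
```

```text
[0.4918 0.1544 0.1202]
[254.0948 201.3594] [316.7194 148.9125]
green [  194   129   135   113 10021] [254.9478 183.5405] [0.4917 0.1611 0.031 ]
yel [ 0 38 14 24 62] [ 6.4677 50.629 ] [0.3569 0.3172 0.031 ]
yel [   0   69   77  124 1084] [ 31.7002 126.8303] [0.3439 0.264  0.031 ]
yel [ 10  68  77 119 350] [ 48.1514 128.3943] [0.3553 0.2586 0.031 ]
yel [24 79 20 31 66] [33.8939 95.1667] [0.3585 0.2838 0.031 ]
yel [ 45 112  19  31  78] [ 54.3333 127.9872] [0.36   0.2572 0.031 ]
yel [310 145  17  16 184] [318.0217 152.2554] [0.5481 0.1683 0.031 ]
yel [ 75 161  16  24  62] [ 83.2097 173.7742] [0.3625 0.217  0.031 ]
yel [241 176  26  20 219] [253.7443 183.9269] [0.4906 0.1611 0.031 ]
yel [ 90 186  28  45 166] [103.7048 209.506 ] [0.363  0.1835 0.031 ]
yel [ 77 194  29  43 109] [ 90.7248 213.3853] [0.3508 0.1842 0.031 ]
yel [ 82 208  22  33  98] [ 92.3776 224.0918] [0.3472 0.1749 0.031 ]
```

View pics/w1.png

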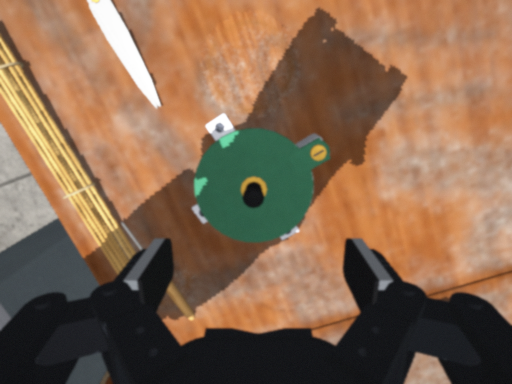

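The wrist view shows the knob top at about (254,200) and the pivot at (318,152). Both agree with the map to a few mm, and the open fingers straddle the knob clear of the pivot. Next: descend and grip.

Request:
play_rows(plan=[28,0.6,-0.8,0,-1,28,0.6,-0.8,0,-1,28,0.6,-0.8,0,-1,0,0,0,0,1,0,0,0,0,1,0,0,0,0,1,0,0,0,0,1,0,0,0,0,1])

```text
time: 3.4
eef_pos: [0.4914, 0.1556, 0.0384]
orientation: [0.275, 1.551, -0.273]
contact_force: [-0.4, 0.4, 0.0]
opening: 0.0255
```

```bash
python3 go.py
python3 - <<'E'
from h import *
s=r.state();M=R.from_rotvec(s["orientation"]).as_matrix()
P=np.array([.548,.170]);k=s["eef_pos"][:2];d=k-P;print(np.linalg.norm(d),np.degrees(np.arctan2(d[1],d[0])))
p=k
for i in range(1,17):
    a=-2.2*i/16;c,sn=np.cos(a),np.sin(a);t=P+np.array([[c,-sn],[sn,c]])@d
    dd=np.r_[t-p,0];print((M.T@dd*1e3).round(1),t);p=t
E
```

```text
t 3.4 pos [0.4914 0.1556 0.0384] phi 69.97297724977648 open 0.025548369579469425 F [-0.3526  0.3755  0.0095] j7 -1.0534950815199666
0.058358189873776424 -165.74938624818924
[ 0.   6.9 -4. ] [0.49   0.1635]
[ 0.   7.4 -3.1] [0.4897 0.1715]
[ 0.   7.8 -2. ] [0.4904 0.1795]
[ 0.   8.  -0.9] [0.4923 0.1873]
[0.  8.  0.2] [0.4952 0.1948]
[0.  7.9 1.3] [0.4991 0.2018]
[0.  7.7 2.3] [0.5039 0.2082]
[0.  7.3 3.4] [0.5095 0.2139]
[0.  6.7 4.3] [0.5159 0.2187]
[0.  6.1 5.2] [0.5229 0.2227]
[0.  5.3 6. ] [0.5304 0.2256]
[0.  4.4 6.7] [0.5382 0.2275]
[0.  3.5 7.2] [0.5461 0.2283]
[0.  2.5 7.6] [0.5541 0.228 ]
[0.  1.4 7.9] [0.562  0.2266]
[0.  0.3 8. ] [0.5697 0.2242]
```

Request:
play_rows(plan=[0,0,0,0,1,0,0,0,0,1,0,0,0,0,1,0,6.9,-4,0,1,0,7.4,-3.1,0,1,0,7.8,-2,0,1,0,8,-0.9,0,1,0,8,0.2,0,1])

```text
time: 4.07
eef_pos: [0.493, 0.1933, 0.038]
orientation: [0.273, 1.555, -0.277]
contact_force: [-5.8, -8.0, 12.1]
opening: 0.0128
```

Request:
play_rows(plan=[0,7.9,1.3,0,1,0,7.7,2.3,0,1,0,7.3,3.4,0,1,0,6.7,4.3,0,1,0,6.1,5.2,0,1,0,5.3,6,0,1,0,4.4,6.7,0,1,0,3.5,7.2,0,1])

```text
time: 4.73
eef_pos: [0.5413, 0.2363, 0.0381]
orientation: [0.276, 1.559, -0.263]
contact_force: [-15.0, 22.9, 1.5]
opening: 0.0125
```

Request:
play_rows(plan=[0,2.5,7.6,0,1,0,1.4,7.9,0,1,0,0.3,8,0,1,0,0,0,0,1])

```text
time: 5.07
eef_pos: [0.5715, 0.2296, 0.0385]
orientation: [0.279, 1.549, -0.264]
contact_force: [7.3, 13.5, -9.8]
opening: 0.0126
```

```bash
python3 go.py
python3 - <<'E'
from h import *
t=eyes.get_image("top");s=eyes.get_image("side")
cv2.imwrite("pics/s2.png",np.hstack([cv2.resize(t[170:250,200:300],(400,320),interpolation=3),cv2.resize(s[135:215,180:280],(400,320),interpolation=3)]))
E
```

```text
t 5.0667 pos [0.5715 0.2296 0.0385] phi 70.15352222042242 open 0.012568613244242247 F [ 7.2824 13.4842 -9.8072] j7 -1.0581897547237265
```

View pics/s2.png

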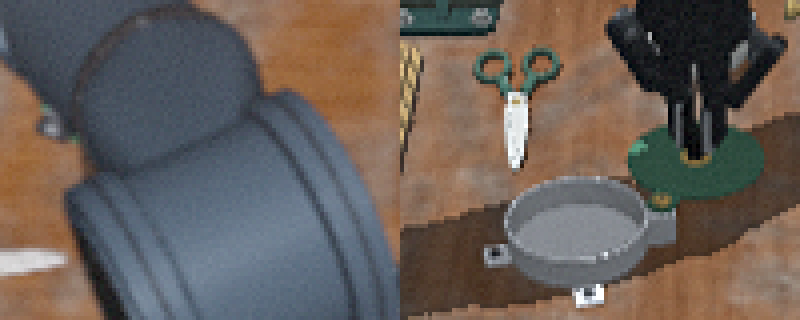

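The side view shows the cover fully aside, with its disc at about (695,160), and the dish open. Next I'll release, lift and twist towards the scoop's direction.

Request:
play_rows(plan=[0,0,0,0,-1,0,0,0,0,-1,0,0,0,0,-1,0,0,0,0,-1,-30,0,0,0,-1,-35,0,0,-0.12,-1,-35,0,0,-0.12,-1,-35,0,0,-0.12,-1])

```text
time: 5.83
eef_pos: [0.5683, 0.2235, 0.1736]
orientation: [-0.014, 1.571, 0.012]
contact_force: [0.7, 0.2, 0.3]
opening: 0.0851
```

Request:
play_rows(plan=[0,0,0,-0.12,-1,0,0,0,-0.12,-1,0,0,0,-0.12,-1,0,0,0,-0.12,-1,0,0,0,-0.12,-1,0,0,0,-0.12,-1,0,0,0,-0.12,-1,0,0,0,-0.12,-1])

```text
time: 6.5
eef_pos: [0.5686, 0.2235, 0.1721]
orientation: [-0.762, 1.434, 0.761]
contact_force: [0.8, -0.7, 0.5]
opening: 0.0853
```

Request:
play_rows(plan=[0,0,0,-0.12,-1,0,0,0,-0.12,-1,0,0,0,0,-1])

```text
time: 6.75
eef_pos: [0.5687, 0.2233, 0.1718]
orientation: [-0.944, 1.357, 0.944]
contact_force: [0.1, -0.4, -0.1]
opening: 0.0854
```

```bash
python3 go.py "(.599,-.257,.13)"
```

```text
t 6.75 pos [0.5687 0.2233 0.1718] phi 159.66387369016743 open 0.08541089816711558 F [ 0.1024 -0.4333 -0.1259] j7 0.3146843591442896
(.599,-.257,.13) shift mm [  42.0332 -195.364  -439.8168]
```

Request:
play_rows(plan=[3.5,-16.3,-36.6,0,-1,3.5,-16.3,-36.6,0,-1,3.5,-16.3,-36.6,0,-1,3.5,-16.3,-36.6,0,-1,3.5,-16.3,-36.6,0,-1,3.5,-16.3,-36.6,0,-1,3.5,-16.3,-36.6,0,-1,3.5,-16.3,-36.6,0,-1])

```text
time: 7.42
eef_pos: [0.5873, -0.0982, 0.144]
orientation: [-0.937, 1.36, 0.936]
contact_force: [0.9, -0.3, -0.4]
opening: 0.0853
```

Request:
play_rows(plan=[3.5,-16.3,-36.6,0,-1,3.5,-16.3,-36.6,0,-1,3.5,-16.3,-36.6,0,-1,3.5,-16.3,-36.6,0,-1,0,0,0,0,-1])

```text
time: 7.83
eef_pos: [0.5948, -0.2673, 0.1281]
orientation: [-0.931, 1.37, 0.926]
contact_force: [-0.7, -2.4, -0.4]
opening: 0.0854
```

```bash
python3 go.py
python3 - <<'E'
from h import *
s=r.state();im=eyes.get_image("wrist");c=cam("wrist",s)
d=np.array([-.937,.350,0]);g=np.array([.599,-.257,.034])
for k in(-.037,0,.051):
    p=proj(c,g-d*k+[0,0,.011]);cv2.circle(im,tuple(int(v) for v in p),3,(255,0,255),-1);print(k,p)
cv2.imwrite("pics/w3.png",im)
E
```

```text
t 7.8333 pos [ 0.5948 -0.2673  0.1281] phi 158.45631766026503 open 0.08539713032908867 F [-0.7395 -2.3816 -0.3561] j7 1.0649111888667548
-0.037 [273.1478 148.8405]
0 [273.3228 194.136 ]
0.051 [273.5396 250.2201]
```

View pics/w3.png

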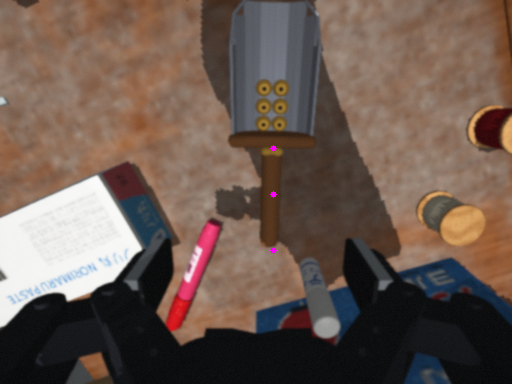

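The handle's centreline runs in px from (272,150) to (269,243), so the scoop sits about 5 mm further forward than estimated, and the fingers are clear of the glue stick. I'll let the arm settle, then correct.

Request:
play_rows(plan=[0,0,0,0,-1,0,0,0,0,-1])

```text
time: 8.05
eef_pos: [0.5973, -0.2544, 0.1302]
orientation: [-0.939, 1.358, 0.94]
contact_force: [0.4, 0.9, -0.4]
opening: 0.0851
```

```bash
python3 - <<'E'
from h import *
s=r.state();im=eyes.get_image("wrist");c=cam("wrist",s)
h=cv2.cvtColor(im,cv2.COLOR_BGR2HSV);m=cv2.inRange(h,(5,90,30),(22,255,130));k=np.zeros_like(m);k[160:260,255:300]=m[160:260,255:300]
n,l,st,ce=cv2.connectedComponentsWithStats(k);i=1+np.argmax(st[1:,4]);print(st[i],ce[i])
y0,y1=st[i,1],st[i,1]+st[i,3]
for y in(y0+4,y0+30,y1-6,y1):
    xs=np.where(l[min(y,y1-1)]==i)[0];print(y,xs.min(),xs.max(),ray(c,(xs.mean(),y),.045))
E
python3 go.py "(.5935,-.257,.018)"
```

```text
[ 255  160   45   99 1717] [270.9348 210.7076]
164 255 276 [ 0.5762 -0.2412  0.045 ]
190 255 264 [ 0.5949 -0.253   0.045 ]
253 287 299 [ 0.6594 -0.2459  0.045 ]
259 290 299 [ 0.6659 -0.2456  0.045 ]
t 8.1 pos [ 0.5975 -0.254   0.1303] phi 159.42420288794946 open 0.08539110411424343 F [ 1.2352 -0.1063 -0.2173] j7 1.0628607086702297
(.5935,-.257,.018) shift mm [112.3198   2.6638  -4.2886]
```

Request:
play_rows(plan=[37.4,0.9,-1.4,0,-1,37.4,0.9,-1.4,0,-1,37.4,0.9,-1.4,0,-1,0,0,0,0,1,0,0,0,0,1,0,0,0,0,1,0,0,0,0,1,0,0,0,0,1])

```text
time: 8.77
eef_pos: [0.5947, -0.2588, 0.0202]
orientation: [-0.942, 1.356, 0.938]
contact_force: [-0.6, -0.6, 0.4]
opening: 0.0253
```

Request:
play_rows(plan=[0,0,0,0,1,0,0,0,0,1,0,0,0,0,1,-7,0,0,0,1,-7,0,0,0,1,0,0,0,0,1])

```text
time: 9.27
eef_pos: [0.5938, -0.2591, 0.0335]
orientation: [-0.941, 1.357, 0.939]
contact_force: [0.1, 0.5, -2.5]
opening: 0.015
```

```bash
python3 go.py
python3 - <<'E'
from h import *
im=eyes.get_image("wrist");s=eyes.get_image("side")
cv2.imwrite("pics/g4.png",np.hstack([cv2.resize(im[0:384,100:420],(400,480)),cv2.resize(s[250:340,185:285],(400,360),interpolation=3)[:, :]if 0 else cv2.resize(s[230:350,180:280],(400,480),interpolation=3)]))
E
```

```text
t 9.2667 pos [ 0.5938 -0.2591  0.0335] phi 159.37097088089175 open 0.014989377020300223 F [ 0.0696  0.498  -2.4834] j7 0.9853567592312747
```

View pics/g4.png

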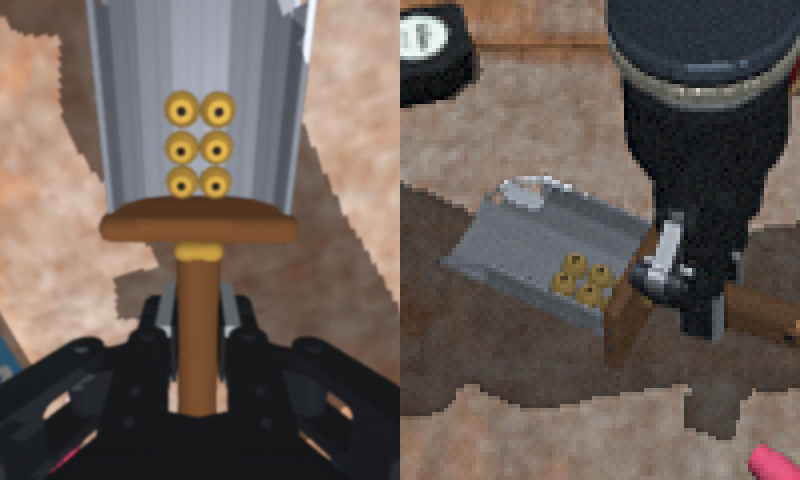

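Scoop lifted 13 mm: the wrist reads its whole weight (-2.5 N), it hangs level, and the six beads are at the back. Before going over the dish I'll ease the closure here, low over the table, to see if it will pivot in the fingers.

Request:
play_rows(plan=[0,0,0,0,0.75,0,0,0,0,0.75])

```text
time: 9.53
eef_pos: [0.5928, -0.2589, 0.0313]
orientation: [-0.94, 1.359, 0.941]
contact_force: [0.9, 0.2, -2.0]
opening: 0.0149
```

```bash
python3 go.py; python3 -c "
from h import *
s=r.state();print(s['torque'],s['opening'])"
```

```text
t 9.5333 pos [ 0.5928 -0.2589  0.0313] phi 159.38328052389699 open 0.014931989442987476 F [ 0.8807  0.2029 -2.0305] j7 0.9846962734207245
[-0.0518 -0.1072  0.0387] 0.014931989442987476
```

Request:
play_rows(plan=[0,0,0,0,0.68,0,0,0,0,0.68])

```text
time: 9.7
eef_pos: [0.593, -0.2588, 0.0314]
orientation: [-0.94, 1.358, 0.941]
contact_force: [-0.5, -0.1, -2.8]
opening: 0.0153
```

```bash
python3 -c "
from h import *
s=r.state();print(s['torque'],s['opening'],s['contact_force'])"
```

```text
[-0.0791 -0.1146 -0.0291] 0.015325042400675115 [-0.5413 -0.1223 -2.7995]
```

Request:
play_rows(plan=[0,0,0,0,0.64,0,0,0,0,0.64])

```text
time: 9.87
eef_pos: [0.5931, -0.2588, 0.0316]
orientation: [-0.94, 1.358, 0.94]
contact_force: [0.0, -0.2, -2.5]
opening: 0.0156
```

```bash
python3 -c "
from h import *
s=r.state();print(s['torque'],s['opening'],s['contact_force'])
im=eyes.get_image('wrist');cv2.imwrite('pics/w5.png',im)
a=cv2.imread('pics/g4.png');print(0)"
```

```text
[-0.0467 -0.0936  0.0102] 0.015608515902233538 [ 0.0044 -0.2062 -2.4552]
0
```

The closure does ease the grip: the opening creeps from 14.9 to 15.6 mm and the scoop still holds. Next I'll ease it further.

Request:
play_rows(plan=[0,0,0,0,0.63,0,0,0,0,0.63])

```text
time: 10.08
eef_pos: [0.5931, -0.2588, 0.0317]
orientation: [-0.94, 1.358, 0.94]
contact_force: [-0.2, -0.3, -1.1]
opening: 0.016
```

```bash
cat > st.py <<'E'
from h import *
s=r.state();M=R.from_rotvec(s["orientation"]).as_matrix();print(s["time"],"tool torque",M.T@s["torque"],s["opening"],"F",s["contact_force"],s["eef_pos"])
E
python3 st.py
```

```text
10.0833 tool torque [-0.0313  0.0357 -0.0161] 0.015975933032646206 F [-0.2379 -0.341  -1.0986] [ 0.5931 -0.2588  0.0317]
```

Request:
play_rows(plan=[0,0,0,0,0.62,0,0,0,0,0.62])

```text
time: 10.25
eef_pos: [0.5933, -0.2588, 0.0319]
orientation: [-0.94, 1.358, 0.94]
contact_force: [0.3, -1.0, -0.5]
opening: 0.0163
```

```bash
python3 st.py
```

```text
10.25 tool torque [ 0.0212 -0.051   0.0204] 0.0163273491277823 F [ 0.2656 -1.0195 -0.4589] [ 0.5933 -0.2588  0.0319]
```

Request:
play_rows(plan=[0,0,0,0,0.61,0,0,0,0,0.61])

```text
time: 10.42
eef_pos: [0.5933, -0.2588, 0.0318]
orientation: [-0.94, 1.358, 0.94]
contact_force: [0.5, 0.8, 0.1]
opening: 0.0167
```

```bash
python3 st.py
python3 - <<'E'
from h import *
a=cv2.imread('pics/w5.png');im=eyes.get_image('wrist');cv2.imwrite('pics/w6.png',im);print(cv2.absdiff(a,im)[0:200,150:350].mean())
E
```

```text
10.4167 tool torque [ 0.0459 -0.0267  0.0031] 0.016678429762642978 F [0.5274 0.7762 0.0871] [ 0.5933 -0.2588  0.0318]
13.813608333333333
```

At closure 0.63 the scoop pivoted: the front came to rest on the table, the grip carried about half the weight, and the torque fell to zero. At 0.61 it was freed. So 1 holds it rigid and about 0.63 gives a free pivot. Next I'll regrip, lift, and turn to the pouring heading (105°).

Request:
play_rows(plan=[6.5,0,0,0,0.58,6.5,0,0,0,0.58,0,0,0,0,1,0,0,0,0,1,0,0,0,0,1,0,0,0,0,1,-8,0,0,0,1,-10,0,0,0,1])

```text
time: 11.13
eef_pos: [0.5926, -0.2586, 0.0367]
orientation: [-0.939, 1.359, 0.942]
contact_force: [0.1, -0.2, -1.9]
opening: 0.0146
```

```bash
python3 st.py
```

```text
11.1333 tool torque [-0.0359 -0.0028 -0.1125] 0.014563456425595858 F [ 0.127  -0.2242 -1.884 ] [ 0.5926 -0.2586  0.0367]
```

Request:
play_rows(plan=[-12,0,0,0,1,-12,0,0,0.05,1,-12,0,0,0.08,1,-12,0,0,0.08,1,0,0,0,0.08,1,0,0,0,0.08,1,0,0,0,0.08,1,0,0,0,0.08,1])

```text
time: 11.8
eef_pos: [0.5936, -0.2588, 0.0865]
orientation: [-0.531, 1.504, 0.529]
contact_force: [-0.8, 0.6, -2.8]
opening: 0.0153
```

Request:
play_rows(plan=[0,0,0,0.08,1,0,0,0,0.08,1,0,0,0,0.08,1,0,0,0,0.08,1,0,0,0,0.08,1,0,0,0,0.05,1,0,0,0,0.05,1,0,0,0,0,1])

```text
time: 12.47
eef_pos: [0.5937, -0.2585, 0.0863]
orientation: [-0.141, 1.565, 0.14]
contact_force: [-0.3, -0.6, -1.7]
opening: 0.0148
```

```bash
python3 st.py; python3 go.py "(.52,.0,.085)"
python3 - <<'E'
from h import *
cv2.imwrite("pics/w7.png",eyes.get_image("wrist"))
s=eyes.get_image("side");cv2.imwrite("pics/s7.png",s)
cv2.imwrite("pics/c7.png",np.hstack([cv2.resize(cv2.imread("pics/w7.png")[:,80:440],(400,427)),cv2.resize(s[190:330,170:301],(400,427),interpolation=3)]))
E
```

```text
12.4667 tool torque [ 0.0321 -0.0168 -0.0876] 0.014838207451517758 F [-0.3144 -0.6381 -1.6761] [ 0.5937 -0.2585  0.0863]
t 12.4667 pos [ 0.5937 -0.2585  0.0863] phi 100.26189565945973 open 0.014838207451517758 F [-0.3144 -0.6381 -1.6761] j7 0.18741030363411373
(.52,.0,.085) shift mm [  1.0994 267.5115 -26.4542]
```

View pics/c7.png

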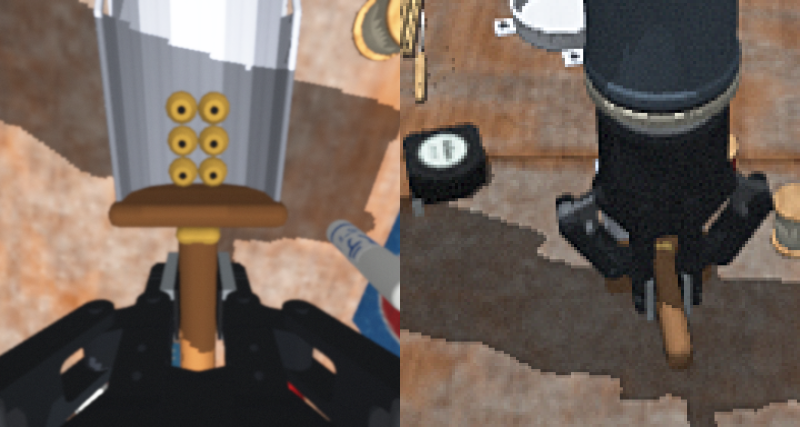

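The beads are still in place at the back, the heading is 100° and the scoop is nearly level. Next: a gentle transit with soft braking to just short of the dish.

Request:
play_rows(plan=[0,10,-1.2,0,1,0,17,-2,0,1,0,24,-2.8,0,1,0,28,-3.3,0,1,0,28,-3.3,0,1,0,28,-3.3,0,1,0,26,-3,0,1,0,24,-2.8,0,1])

```text
time: 13.23
eef_pos: [0.5375, -0.0783, 0.0851]
orientation: [-0.143, 1.566, 0.145]
contact_force: [0.9, -0.1, -2.2]
opening: 0.0149
```

Request:
play_rows(plan=[0,21,-2.5,0,1,0,18,-2.1,0,1,0,14,-1.6,0,1,0,11,-1.3,0,1,0,8,-0.9,0,1,0,5,-0.6,0,1,0,3,-0.4,0,1,0,3,-0.4,0,1])

```text
time: 13.9
eef_pos: [0.514, -0.0012, 0.0847]
orientation: [-0.142, 1.566, 0.141]
contact_force: [0.6, -0.7, -3.4]
opening: 0.0148
```

Request:
play_rows(plan=[5,0,0,0,1,8,0,0,0,1,8,0,0,0,1,6,0,0,0,1,3,0,0,0,1,0,0,0,0,1,0,0,0,0,1])

```text
time: 14.48
eef_pos: [0.5138, -0.0009, 0.0544]
orientation: [-0.142, 1.567, 0.142]
contact_force: [-0.2, -0.1, -2.3]
opening: 0.0154
```

```bash
python3 st.py; python3 go.py "(.515,.009,.04)"
python3 - <<'E'
from h import *
cv2.imwrite("pics/w8.png",eyes.get_image("wrist"))
s=eyes.get_image("side");cv2.imwrite("pics/s8.png",s)
cv2.imwrite("pics/c8.png",np.hstack([cv2.resize(cv2.imread("pics/w8.png")[:,80:440],(400,427)),cv2.resize(s[140:280,170:301],(400,427),interpolation=3)]))
E
```

```text
14.4833 tool torque [-0.0109  0.0165 -0.0736] 0.015358518668635288 F [-0.2427 -0.0518 -2.2516] [ 0.5138 -0.0009  0.0544]
t 14.4833 pos [ 0.5138 -0.0009  0.0544] phi 100.37011287197204 open 0.015358518668635288 F [-0.2427 -0.0518 -2.2516] j7 -0.31197258911857295
(.515,.009,.04) shift mm [14.3779  9.4882  2.9498]
```

View pics/c8.png

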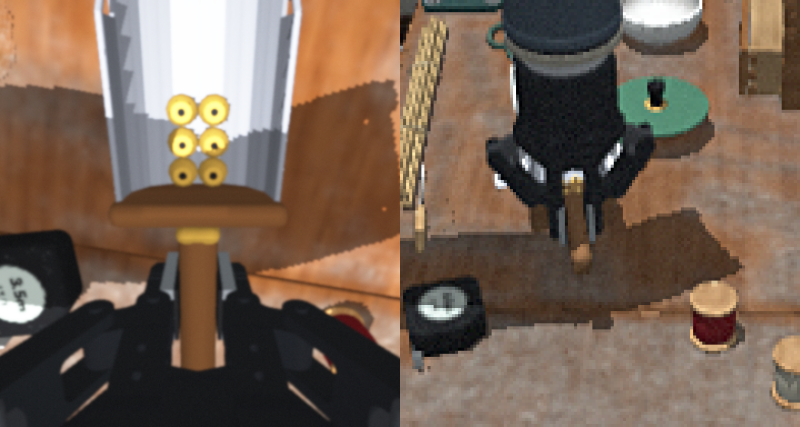

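The beads are still seated and the cover stays open. The dish is hidden below the trough, so I'll rely on the map. Next: move to the pouring spot, ease the grip so the front settles on the rim, and read the forces.

Request:
play_rows(plan=[3,3,0.5,0,1,4,4,0.5,0,1,3,2.5,0.5,0,1,0,0,0,0,1,0,0,0,0,0.64,0,0,0,0,0.635,0,0,0,0,0.633])

```text
time: 15.17
eef_pos: [0.5138, 0.0087, 0.0448]
orientation: [-0.142, 1.566, 0.142]
contact_force: [-0.2, 0.1, -1.6]
opening: 0.016
```

```bash
python3 st.py
```

```text
15.1667 tool torque [ 0.0076 -0.0037 -0.1486] 0.015979142218223157 F [-0.2285  0.0866 -1.6121] [0.5138 0.0087 0.0448]
```

Request:
play_rows(plan=[0,0,0,0,0.632,0,0,0,0,0.632])

```text
time: 15.33
eef_pos: [0.5138, 0.0086, 0.0448]
orientation: [-0.142, 1.566, 0.142]
contact_force: [0.9, -0.4, -1.8]
opening: 0.016
```

```bash
python3 st.py
```

```text
15.3333 tool torque [ 0.0226  0.0029 -0.1333] 0.015994109761383716 F [ 0.8692 -0.3954 -1.8288] [0.5138 0.0086 0.0448]
```

Request:
play_rows(plan=[0,0,0,0,0.63,0,0,0,0,0.63])

```text
time: 15.5
eef_pos: [0.5137, 0.0087, 0.0448]
orientation: [-0.142, 1.566, 0.142]
contact_force: [0.1, -0.5, -1.7]
opening: 0.0158
```

```bash
python3 st.py
python3 - <<'E'
from h import *
cv2.imwrite("pics/w9.png",eyes.get_image("wrist"))
h=cv2.cvtColor(cv2.imread("pics/w8.png"),cv2.COLOR_BGR2HSV);g=cv2.cvtColor(cv2.imread("pics/w9.png"),cv2.COLOR_BGR2HSV)
for q in(h,g):
    m=cv2.inRange(q,(20,140,120),(35,255,255));m[:, :200]=0;m[:,330:]=0;n,l,st,ce=cv2.connectedComponentsWithStats(m);print([(st[i,4],ce[i].round(0)) for i in range(1,n) if st[i,4]>30])
E
python3 st.py
```

```text
15.5 tool torque [ 0.0125  0.009  -0.0947] 0.015771548904119644 F [ 0.1138 -0.4504 -1.6774] [0.5137 0.0087 0.0448]
[(np.int32(1920), array([259., 130.])), (np.int32(440), array([258., 211.]))]
[(np.int32(2046), array([257., 131.])), (np.int32(437), array([258., 211.]))]
15.55 tool torque [-0.027  -0.0029 -0.1188] 0.01598907481049857 F [-0.5735  0.1904 -1.5186] [0.5137 0.0087 0.0447]
```

Request:
play_rows(plan=[0,0,0,0,0.627,0,0,0,0,0.627])

```text
time: 15.72
eef_pos: [0.5137, 0.0088, 0.0448]
orientation: [-0.142, 1.566, 0.142]
contact_force: [-0.6, -0.4, 0.1]
opening: 0.016
```

```bash
python3 st.py
```

```text
15.7167 tool torque [ 0.0076  0.0128 -0.0218] 0.015998244177936726 F [-0.5713 -0.3606  0.0581] [0.5137 0.0088 0.0448]
```

Request:
play_rows(plan=[0,0,0,0,0.624,0,0,0,0,0.624])

```text
time: 15.88
eef_pos: [0.5138, 0.0088, 0.0448]
orientation: [-0.142, 1.566, 0.142]
contact_force: [0.1, -0.2, -0.6]
opening: 0.0164
```

```bash
python3 st.py
python3 - <<'E'
from h import *
cv2.imwrite("pics/w10.png",eyes.get_image("wrist"))
g=cv2.cvtColor(cv2.imread("pics/w10.png"),cv2.COLOR_BGR2HSV)
for q in(g,):
    m=cv2.inRange(q,(20,140,120),(35,255,255));m[:, :200]=0;m[:,330:]=0;n,l,st,ce=cv2.connectedComponentsWithStats(m);print([(st[i,4],ce[i].round(0)) for i in range(1,n) if st[i,4]>30])
E
python3 st.py
```

```text
15.8833 tool torque [0.0368 0.004  0.0033] 0.01635736787431595 F [ 0.1222 -0.2436 -0.5626] [0.5138 0.0088 0.0448]
[(np.int32(1772), array([255., 130.])), (np.int32(270), array([257., 207.]))]
15.9333 tool torque [ 0.0083 -0.0054  0.039 ] 0.016144277192632703 F [ 0.0802  0.1386 -0.4997] [0.5139 0.0088 0.0448]
```

Run:
```python
import cv2,numpy as np
from h import eyes
s=eyes.get_image("side");cv2.imwrite("pics/s10.png",s)
cv2.imwrite("pics/c10.png",np.hstack([cv2.resize(cv2.imread("pics/w10.png")[:,80:440],(400,427)),cv2.resize(s[165:245,180:255],(400,427),interpolation=3)]))
```

```text
(no output)
```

View pics/c10.png

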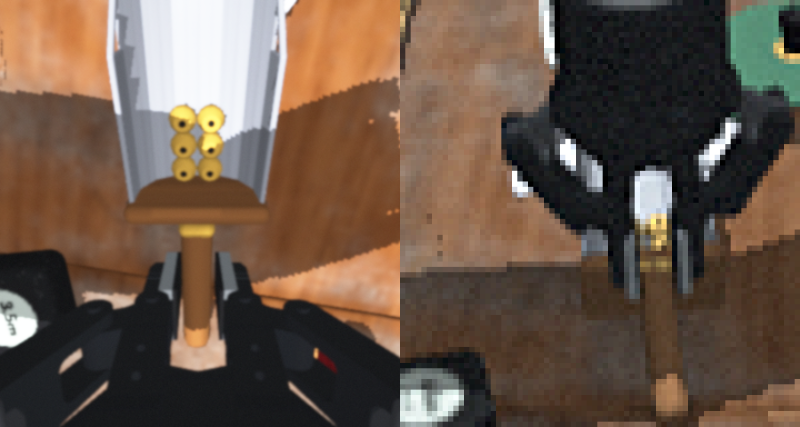

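The wrist view shows the scoop slid down rather than only pivoting. Its back now rests on the table and its front on the dish rim (lip up about 12°), with the beads safe at the back, so no harm done. The pivot window sits between closures 0.630 and 0.627. Next I'll regrip lower, then raise the handle on a finely eased grip with the front supported by the rim.

Request:
play_rows(plan=[0,0,0,0,0.45,0,0,0,0,0.45,15,0,0,0,0.45,15,0,0,0,0.45,0,0,0,0,1,0,0,0,0,1,0,0,0,0,1,0,0,0,0,1])

```text
time: 16.65
eef_pos: [0.514, 0.0088, 0.0153]
orientation: [-0.142, 1.565, 0.142]
contact_force: [1.0, -0.5, -1.6]
opening: 0.0148
```

```bash
python3 st.py
```

```text
16.65 tool torque [ 0.0013  0.0148 -0.0326] 0.014756210349572946 F [ 0.9517 -0.4606 -1.6231] [0.514  0.0088 0.0153]
```

Request:
play_rows(plan=[0,0,0,0,0.64,0,0,0,0,0.634,-3,0,0,0,0.632,-3,0,0,0,0.631,-3,0,0,0,0.631,-3,0,0,0,0.631,0,0,0,0,0.631])

```text
time: 17.23
eef_pos: [0.5141, 0.0087, 0.0275]
orientation: [-0.142, 1.565, 0.142]
contact_force: [-0.3, -0.2, -3.0]
opening: 0.0159
```

```bash
python3 st.py
python3 - <<'E'
from h import *
im=eyes.get_image("wrist");cv2.imwrite("pics/w11.png",im)
for f in("w8","w10","w11"):
    g=cv2.cvtColor(cv2.imread(f"pics/{f}.png"),cv2.COLOR_BGR2HSV)
    m=cv2.inRange(g,(20,140,120),(35,255,255));m[:, :200]=0;m[:,330:]=0;n,l,st,ce=cv2.connectedComponentsWithStats(m);print([(st[i],ce[i].round(0)) for i in range(1,n) if st[i,4]>30])
E
python3 st.py
```

```text
17.2333 tool torque [ 0.0388 -0.0354 -0.0961] 0.01586266461744253 F [-0.2724 -0.2202 -3.0081] [0.5141 0.0087 0.0275]
[(array([ 231,   86,   54,   81, 1920], dtype=int32), array([259., 130.])), (array([239, 205,  38,  14, 440], dtype=int32), array([258., 211.]))]
[(array([ 233,   95,   48,   67, 1772], dtype=int32), array([255., 130.])), (array([242, 202,  31,  11, 270], dtype=int32), array([257., 207.]))]
[(array([ 228,   94,   60,   82, 3026], dtype=int32), array([257., 135.])), (array([239, 228,  39,  13, 431], dtype=int32), array([258., 234.]))]
17.2833 tool torque [ 0.0124 -0.0042 -0.1191] 0.015702672679279436 F [ 0.3164 -0.1605 -1.5428] [0.514  0.0087 0.0272]
```

Request:
play_rows(plan=[0,0,0,0,0.63,0,0,0,0,0.63])

```text
time: 17.45
eef_pos: [0.5136, 0.0087, 0.0266]
orientation: [-0.142, 1.566, 0.142]
contact_force: [0.2, 0.4, -1.7]
opening: 0.0161
```

```bash
cat > fe.py <<'E'
from h import *
s=r.state();im=eyes.get_image("wrist");g=cv2.cvtColor(im,cv2.COLOR_BGR2HSV)
m=cv2.inRange(g,(20,140,120),(35,255,255));m[:, :200]=0;m[:,330:]=0;n,l,st,ce=cv2.connectedComponentsWithStats(m)
s2=r.state();M=R.from_rotvec(s["orientation"]).as_matrix()
print("t %.2f z %.4f op %.4f Tz %.3f %.3f Fz %.2f %.2f"%(s["time"],s["eef_pos"][2],s["opening"],(M.T@s["torque"])[2],(M.T@s2["torque"])[2],s["contact_force"][2],s2["contact_force"][2]),[(st[i].tolist()) for i in range(1,n) if st[i,4]>60])
E
python3 fe.py
```

```text
t 17.45 z 0.0266 op 0.0161 Tz -0.129 -0.098 Fz -1.72 -2.45 [[229, 94, 59, 82, 3034], [239, 228, 39, 13, 437]]
```

Request:
play_rows(plan=[0,0,0,0,0.629,0,0,0,0,0.629])

```text
time: 17.67
eef_pos: [0.5137, 0.0088, 0.0266]
orientation: [-0.142, 1.566, 0.142]
contact_force: [-0.4, -0.5, -0.6]
opening: 0.0161
```

```bash
python3 fe.py
```

```text
t 17.67 z 0.0266 op 0.0161 Tz -0.001 -0.076 Fz -0.59 -0.94 [[230, 98, 56, 80, 2740], [239, 222, 38, 14, 422]]
```

Request:
play_rows(plan=[0,0,0,0,0.628,0,0,0,0,0.628])

```text
time: 17.88
eef_pos: [0.5137, 0.0088, 0.0267]
orientation: [-0.142, 1.566, 0.142]
contact_force: [-0.4, -0.0, -1.4]
opening: 0.016
```

```bash
python3 fe.py
```

```text
t 17.88 z 0.0267 op 0.0160 Tz 0.007 -0.041 Fz -1.39 -0.94 [[230, 98, 56, 80, 2753], [239, 222, 38, 13, 416]]
```

At 0.629 the scoop pivoted down onto the rim and stayed put (Fz about -1 N, torque about 0), which is the supported pivot I wanted. Next: raise at this closure.

Request:
play_rows(plan=[-2,0.4,0,0,0.6285,-3,0.6,0,0,0.6285,-3,0.7,0,0,0.6285,0,0,0,0,0.6285])

```text
time: 18.27
eef_pos: [0.5136, 0.0106, 0.0354]
orientation: [-0.142, 1.565, 0.142]
contact_force: [-0.8, -0.4, -0.9]
opening: 0.0164
```

```bash
python3 fe.py
```

```text
t 18.27 z 0.0354 op 0.0164 Tz 0.062 0.169 Fz -0.92 -0.11 [[232, 102, 53, 78, 2409], [239, 219, 38, 13, 421]]
```

Request:
play_rows(plan=[-2,0.4,0,0,0.6285,-3,0.6,0,0,0.6285,-3,0.7,0,0,0.6285,0,0,0,0,0.6285])

```text
time: 18.65
eef_pos: [0.5133, 0.0123, 0.0433]
orientation: [-0.142, 1.566, 0.142]
contact_force: [0.0, 0.4, -1.1]
opening: 0.0154
```

```bash
python3 fe.py
```

```text
t 18.65 z 0.0433 op 0.0154 Tz 0.035 0.142 Fz -1.15 -0.78 [[233, 106, 51, 75, 2103], [241, 216, 35, 13, 393]]
```

Run:
```python
from h import *
cv2.imwrite("pics/w12.png",eyes.get_image("wrist"))
for f in("w8","w10","w11","w12"):
    h=cv2.cvtColor(cv2.imread(f"pics/{f}.png"),cv2.COLOR_BGR2HSV).astype(int)
    print(f,[(y,h[y,255:260].mean(0).round().astype(int).tolist()) for y in range(285,345,6)])
    m=cv2.inRange(h.astype(np.uint8),(4,110,40),(19,255,200));
    print([(y,np.where(m[y,150:360])[0].min()+150,np.where(m[y,150:360])[0].max()+150) for y in range(176,236,6) if m[y,150:360].any()])
```

```text
w8 [(285, [13, 162, 125]), (291, [13, 162, 125]), (297, [13, 162, 125]), (303, [13, 161, 127]), (309, [13, 161, 126]), (315, [13, 157, 125]), (321, [13, 159, 125]), (327, [13, 160, 125]), (333, [12, 123, 67]), (339, [112, 42, 27])]
[(176, np.int64(150), np.int64(359)), (182, np.int64(150), np.int64(359)), (188, np.int64(150), np.int64(359)), (194, np.int64(150), np.int64(359)), (200, np.int64(157), np.int64(359)), (206, np.int64(150), np.int64(359)), (212, np.int64(150), np.int64(359)), (218, np.int64(150), np.int64(359)), (224, np.int64(150), np.int64(359)), (230, np.int64(150), np.int64(359))]
w10 [(285, [13, 156, 131]), (291, [13, 158, 131]), (297, [14, 156, 220]), (303, [15, 151, 235]), (309, [15, 151, 235]), (315, [12, 79, 209]), (321, [12, 71, 211]), (327, [12, 62, 219]), (333, [11, 65, 119]), (339, [113, 37, 27])]
[(176, np.int64(150), np.int64(359)), (182, np.int64(150), np.int64(359)), (188, np.int64(150), np.int64(359)), (194, np.int64(150), np.int64(359)), (200, np.int64(150), np.int64(359)), (206, np.int64(150), np.int64(359)), (212, np.int64(150), np.int64(359)), (218, n
[... 611 characters left out ...]
(150), np.int64(359)), (224, np.int64(150), np.int64(359)), (230, np.int64(150), np.int64(359))]
w12 [(285, [13, 159, 126]), (291, [13, 160, 126]), (297, [13, 160, 126]), (303, [13, 161, 125]), (309, [13, 160, 125]), (315, [13, 161, 125]), (321, [14, 162, 125]), (327, [13, 160, 126]), (333, [12, 127, 68]), (339, [110, 38, 26])]
[(176, np.int64(150), np.int64(359)), (182, np.int64(150), np.int64(359)), (188, np.int64(150), np.int64(359)), (194, np.int64(150), np.int64(359)), (200, np.int64(150), np.int64(359)), (206, np.int64(150), np.int64(359)), (212, np.int64(150), np.int64(359)), (218, np.int64(150), np.int64(359)), (224, np.int64(152), np.int64(359)), (230, np.int64(150), np.int64(359))]
```

The handle's end stays hidden high behind the palm while the ferrule sinks in view (228→216). So it is truly rotating about the rim, and is now about level. Next: continue along the arc.

Request:
play_rows(plan=[-3,0.7,0,0,0.6285,-3,0.8,0,0,0.6285,-3,0.9,0,0,0.6285,-3,1,0,0,0.6285,-3,1.2,0,0,0.6285,0,0,0,0,0.6285])

```text
time: 19.25
eef_pos: [0.5125, 0.017, 0.0584]
orientation: [-0.142, 1.565, 0.142]
contact_force: [-0.3, 0.8, -0.8]
opening: 0.0157
```

```bash
python3 fe.py
```

```text
t 19.25 z 0.0584 op 0.0157 Tz 0.116 0.113 Fz -0.83 -1.10 [[235, 114, 47, 73, 1667], [241, 212, 35, 12, 366]]
```

Request:
play_rows(plan=[-3,1.3,0,0,0.6285,-3,1.4,0,0,0.6285,-3,1.5,0,0,0.6285,0,0,0,0,0.6285])

```text
time: 19.63
eef_pos: [0.5117, 0.0212, 0.0673]
orientation: [-0.142, 1.565, 0.143]
contact_force: [0.7, -0.1, -0.9]
opening: 0.0159
```

```bash
python3 fe.py
python3 - <<'E'
from h import *
im=eyes.get_image("wrist");cv2.imwrite("pics/w13.png",im)
s=eyes.get_image("side");cv2.imwrite("pics/c13.png",np.hstack([cv2.resize(im[:,80:440],(400,427)),cv2.resize(s[165:245,180:255],(400,427),interpolation=3)]))
h=cv2.cvtColor(im,cv2.COLOR_BGR2HSV).astype(int)
print([(y,h[y,255:260].mean(0).round().astype(int).tolist()) for y in range(303,345,6)])
E
```

```text
t 19.63 z 0.0673 op 0.0159 Tz 0.084 0.199 Fz -0.93 -0.83 [[236, 120, 45, 47, 1037], [236, 168, 22, 21, 284], [259, 168, 21, 21, 290], [241, 210, 34, 12, 323]]
[(303, [13, 161, 115]), (309, [13, 160, 116]), (315, [13, 162, 116]), (321, [12, 160, 116]), (327, [13, 159, 116]), (333, [12, 128, 62]), (339, [110, 40, 23])]
```

View pics/c13.png

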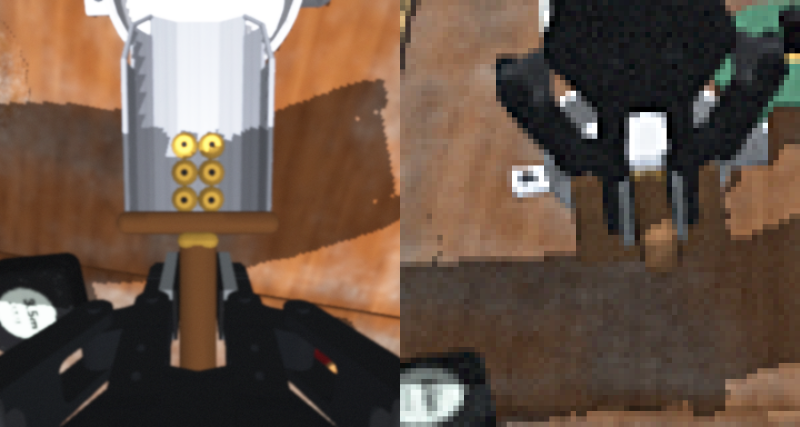

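The wrist view shows the lip (about row 18) inside the dish, laterally centred, with the scoop tipped about 15° lip-down and the beads still at the back. Next: continue the arc towards 45°.

Request:
play_rows(plan=[-3,1.7,0,0,0.6285,-3,1.7,0,0,0.6285,-2.8,1.8,0,0,0.6285,-2.7,1.9,0,0,0.6285,-2.7,2,0,0,0.6285,-2.7,2,0,0,0.6285,-2.7,2,0,0,0.6285,0,0,0,0,0.6285])

```text
time: 20.45
eef_pos: [0.5094, 0.0342, 0.0869]
orientation: [-0.142, 1.565, 0.143]
contact_force: [-0.2, 0.5, -2.3]
opening: 0.0161
```

```bash
python3 fe.py; python3 go.py
```

```text
t 20.45 z 0.0869 op 0.0161 Tz 0.049 0.267 Fz -2.30 -1.23 [[239, 135, 18, 20, 187], [263, 136, 16, 18, 150], [239, 158, 17, 19, 166], [263, 158, 16, 19, 160], [239, 181, 17, 8, 70], [263, 181, 15, 8, 61], [242, 209, 33, 9, 178]]
t 20.5 pos [0.5093 0.034  0.0867] phi 100.39189412018003 open 0.015802705812916016 F [-1.1242  0.2769 -1.228 ] j7 -0.34248242902074233
```

Request:
play_rows(plan=[-2.6,2.1,0,0,0.6285,-2.5,2.2,0,0,0.6285,-2.4,2.3,0,0,0.6285,-2.3,2.4,0,0,0.6285,-2.3,2.4,0,0,0.6285,-2.2,2.4,0,0,0.6285,0,0,0,0,0.6285,0,0,0,0,0.6285])

```text
time: 21.17
eef_pos: [0.5068, 0.0475, 0.1008]
orientation: [-0.142, 1.566, 0.143]
contact_force: [-0.1, 1.1, -2.0]
opening: 0.0161
```

```bash
python3 fe.py; python3 go.py
python3 - <<'E'
from h import *
cv2.imwrite("pics/w14.png",eyes.get_image("wrist"))
E
```

```text
t 21.17 z 0.1008 op 0.0161 Tz 0.267 0.218 Fz -2.01 -1.00 [[261, 30, 16, 18, 210], [238, 36, 38, 58, 1104], [243, 209, 31, 8, 158]]
t 21.2167 pos [0.5068 0.0474 0.1007] phi 100.37727277372953 open 0.01603694323073902 F [-0.4257  0.7659 -0.9981] j7 -0.35316435054908235
```

The beads have run forward (px rows 30–94). Next: tip further to about 47°.

Request:
play_rows(plan=[-2.2,2.4,0,0,0.6285,-2,2.5,0,0,0.6285,-1.9,2.6,0,0,0.6285,-1.8,2.6,0,0,0.6285,-1.6,2.6,0,0,0.6285,0,0,0,0,0.6285,0,0,0,0,0.6285])

```text
time: 21.85
eef_pos: [0.5044, 0.0599, 0.1102]
orientation: [-0.142, 1.566, 0.142]
contact_force: [-0.6, 0.1, -1.4]
opening: 0.0159
```

```bash
python3 fe.py; python3 go.py
python3 - <<'E'
from h import *
a=eyes.get_image("wrist");cv2.imwrite("pics/w15.png",a)
b=cv2.imread("pics/w14.png")
cv2.imwrite("pics/c15.png",np.hstack([cv2.resize(b[0:240,150:370],(390,425)),cv2.resize(a[0:240,150:370],(390,425))]))
E
```

```text
t 21.85 z 0.1102 op 0.0159 Tz 0.013 -0.026 Fz -1.39 -2.05 [[267, 0, 16, 20, 205], [222, 12, 17, 19, 101], [243, 27, 15, 17, 187], [260, 44, 14, 17, 158], [242, 207, 33, 10, 220]]
t 21.9 pos [0.5044 0.0597 0.1101] phi 100.37764770256953 open 0.016253963697447995 F [ 0.076   0.5333 -2.05  ] j7 -0.36738416907998045
```

View pics/c15.png

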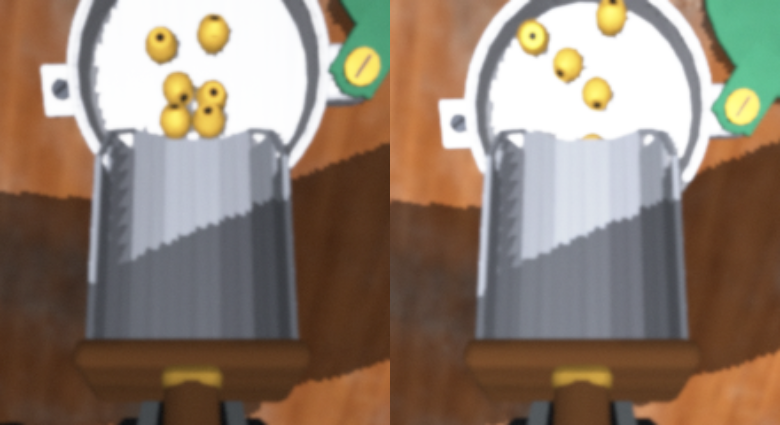

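The left frame shows all six beads in the dish. The right frame, at about 47°, shows an empty trough with the beads spreading in the dish, some partly hidden by the lip. Next: grip firmly, lift clear and carry the scoop back.

Request:
play_rows(plan=[0,0,0,0,1,0,0,0,0,1,0,0,0,0,1,-5,0,0,0,1,-10,0,0,0,1,-15,0,0,0,1,-15,0,0,0,1,-10,0,0,0,1])

```text
time: 22.62
eef_pos: [0.5049, 0.0599, 0.1672]
orientation: [-0.142, 1.564, 0.142]
contact_force: [0.9, -0.1, -0.8]
opening: 0.0151
```

```bash
python3 fe.py
```

```text
t 22.62 z 0.1672 op 0.0151 Tz -0.084 0.007 Fz -0.79 -0.23 [[266, 20, 10, 15, 79], [246, 43, 11, 12, 63], [242, 207, 32, 10, 238]]
```

Request:
play_rows(plan=[0,-10,-0.5,0,1,0,-22,-1.2,0,1,0,-32,-1.7,0,1,0,-36,-1.9,0,1,0,-36,-1.9,0,1,0,-36,-1.9,0,1,0,-36,-1.9,0,1,0,-32,-1.7,0,1])

```text
time: 23.33
eef_pos: [0.5341, -0.1823, 0.1642]
orientation: [-0.141, 1.568, 0.141]
contact_force: [0.2, 0.7, -1.2]
opening: 0.0147
```

Request:
play_rows(plan=[0,-30,-1.6,0,1,0,-24,-1.3,0,1,0,-15,-0.8,0,1,0,-8,-0.4,0,1,0,0,0,0,1,0,0,0,0,1])

```text
time: 23.83
eef_pos: [0.5448, -0.2539, 0.1648]
orientation: [-0.142, 1.566, 0.144]
contact_force: [1.1, 0.2, -0.6]
opening: 0.0153
```

```bash
python3 fe.py; python3 go.py
python3 - <<'E'
from h import *
for n in("top","side","wrist"):cv2.imwrite(f"pics/{n}16.png",eyes.get_image(n))
im=cv2.imread("pics/top16.png");c=cam("top");h=cv2.cvtColor(im,cv2.COLOR_BGR2HSV)
m=cv2.inRange(h,(15,90,80),(35,255,255));m[:195]=0;m[240:]=0;m[:,:225]=0;m[:,270:]=0
n,l,st,ce=cv2.connectedComponentsWithStats(m);print([(st[i,4],ray(c,ce[i],.011)[:2]-[.489,.156]) for i in range(1,n)])
im=cv2.imread("pics/side16.png");c=cam("side");h=cv2.cvtColor(im,cv2.COLOR_BGR2HSV)
m=cv2.inRange(h,(15,90,80),(35,255,255));m[:170]=0;m[215:]=0;m[:,:195]=0;m[:,260:]=0
n,l,st,ce=cv2.connectedComponentsWithStats(m);print([(st[i,4],ray(c,ce[i],.011)[:2]-[.489,.156]) for i in range(1,n)])
E
```

```text
t 23.83 z 0.1648 op 0.0153 Tz 0.057 -0.041 Fz -0.65 -1.93 [[243, 207, 32, 10, 232]]
t 23.8833 pos [ 0.545  -0.2532  0.165 ] phi 100.48319388951293 open 0.015032332791958328 F [ 0.0028  0.4227 -1.9278] j7 0.2746418284471302
[(np.int32(2), array([0.0723, 0.0051])), (np.int32(1), array([ 0.0755, -0.0611])), (np.int32(13), array([0.0644, 0.0144])), (np.int32(2), array([ 0.0708, -0.0693])), (np.int32(1), array([ 0.0649, -0.0291])), (np.int32(1), array([ 0.0654, -0.0484])), (np.int32(3), array([0.0505, 0.0318])), (np.int32(1), array([ 0.0588, -0.0454])), (np.int32(1), array([ 0.0559, -0.0648])), (np.int32(1), array([0.0238, 0.0597])), (np.int32(7), array([0.0039, 0.0397])), (np.int32(5), array([ 0.0054, -0.0129])), (np.int32(5), array([0.0036, 0.0102])), (np.int32(6), array([-0.0058, -0.037 ])), (np.int32(5), array([-0.0108,  0.0199])), (np.int32(6), array([-0.0276,  0.0262])), (np.int32(1), array([-0.031 ,  0.0575])), (np.int32(1), array([-0.0376, -0.0703])), (np.int32(2), array([-0.0492, -0.0531])), (np.int32(1), array([-0.0509, -0.0452])), (np.int32(1), array([-0.0605, -0.0454])), (np.int32(1), array([-0.0688,  0.0401])), (np.int32(1), array([-0.0669, -0.0424]))]
[(np.int32(7), array([0.0815, 0.0966])), (np.int32(1), array([0.0817, 0.0279])), (np.int32(1), array([0.093 , 0.0281]))]
```

The top view shows six bead blobs, all within about 40 mm of the dish centre, and the trough is empty. Next: set the scoop down lip first on the table, then level it along the reverse arc with an eased grip.

Request:
play_rows(plan=[5,14,0,0,1,10,16,0,0,1,10,16,0,0,1,10,12,0,0,1,5,0,0,0,0.7,0,0,0,0,0.64,0,0,0,0,0.634])

```text
time: 24.62
eef_pos: [0.5347, -0.1985, 0.1253]
orientation: [-0.143, 1.566, 0.142]
contact_force: [-1.1, -0.1, -1.3]
opening: 0.0157
```

```bash
python3 fe.py
```

```text
t 24.62 z 0.1253 op 0.0157 Tz -0.059 -0.050 Fz -1.33 -0.50 [[242, 207, 33, 10, 234]]
```

Request:
play_rows(plan=[5,-2,0,0,0.634,4,-4.6,0,0,0.634,4,-4.6,0,0,0.634,4,-4.6,0,0,0.634,3.8,-3.4,0,0,0.634,3.8,-3.4,0,0,0.634,3.8,-3.4,0,0,0.634,0,0,0,0,0.634])

```text
time: 25.33
eef_pos: [0.5387, -0.2246, 0.0957]
orientation: [-0.141, 1.567, 0.142]
contact_force: [-0.1, -0.1, -1.0]
opening: 0.0158
```

```bash
python3 fe.py
```

```text
t 25.33 z 0.0957 op 0.0158 Tz -0.030 0.015 Fz -1.01 -1.11 [[243, 207, 31, 10, 247]]
```

Request:
play_rows(plan=[3.8,-3.4,0,0,0.634,4,-3,0,0,0.634,4.3,-2.7,0,0,0.634,4.3,-2.7,0,0,0.634,4.3,-2.7,0,0,0.634,4.3,-2.7,0,0,0.634,4.3,-2.4,0,0,0.634,0,0,0,0,0.634])

```text
time: 26.05
eef_pos: [0.5437, -0.246, 0.0678]
orientation: [-0.143, 1.564, 0.138]
contact_force: [1.8, -3.6, 4.2]
opening: 0.0157
```

```bash
python3 fe.py
```

```text
t 26.05 z 0.0678 op 0.0157 Tz -0.866 -0.520 Fz 4.21 3.03 [[242, 213, 33, 12, 293]]
```

Request:
play_rows(plan=[4.5,-2,0,0,0.634,4.7,-1.9,0,0,0.634,4.7,-1.9,0,0,0.634,4.7,-1.9,0,0,0.634,4.7,-1.6,0,0,0.634,0,0,0,0,0.634])

```text
time: 26.6
eef_pos: [0.544, -0.2522, 0.043]
orientation: [-0.141, 1.567, 0.142]
contact_force: [0.3, -2.5, 1.6]
opening: 0.0159
```

```bash
python3 fe.py; python3 go.py
```

```text
t 26.60 z 0.0430 op 0.0159 Tz -0.242 -0.120 Fz 1.62 -0.21 [[241, 219, 35, 13, 369]]
t 26.65 pos [ 0.5439 -0.2517  0.0433] phi 100.37500775598055 open 0.01541274429656285 F [ 1.2468  0.2319 -0.2131] j7 0.1837799642328043
```

Ferrule is at row 219 and the scoop is levelling (Fz pushed up, then easing). Next: lower the rest of the way and release.

Request:
play_rows(plan=[4.5,-0.8,0,0,0.634,4.5,-0.6,0,0,0.634,4.5,-0.5,0,0,0.634,4.5,-0.3,0,0,0.634,3,0,0,0,0.634,0,0,0,0,0.634])

```text
time: 27.15
eef_pos: [0.5443, -0.2539, 0.0222]
orientation: [-0.142, 1.567, 0.143]
contact_force: [1.3, -1.0, 0.1]
opening: 0.0158
```

```bash
python3 fe.py
```

```text
t 27.15 z 0.0222 op 0.0158 Tz -0.147 -0.056 Fz 0.06 -1.56 [[240, 225, 37, 13, 421]]
```

Request:
play_rows(plan=[0,0,0,0,0.62,0,0,0,0,0.6,0,0,0,0,0.4,0,0,0,0,0,0,0,0,0,-0.3,0,0,0,0,-0.5])

```text
time: 27.7
eef_pos: [0.5448, -0.2542, 0.0232]
orientation: [-0.142, 1.566, 0.142]
contact_force: [-0.1, -0.8, -0.5]
opening: 0.0613
```

```bash
python3 fe.py;python3 go.py
```

```text
t 27.70 z 0.0232 op 0.0613 Tz 0.044 -0.016 Fz -0.50 -0.37 [[240, 223, 35, 12, 380]]
t 27.75 pos [ 0.5448 -0.2542  0.0232] phi 100.36980795722589 open 0.06403285455087324 F [ 0.6798  0.3432 -0.3724] j7 0.1722518899303056
```

Request:
play_rows(plan=[-15,0,0,0,-0.5,-35,0,0,0,-0.5,-35,0,0,0,-0.5,-35,0,0,0,-0.5,0,0,0,0,-0.5,0,0,0,0,-0.5])

```text
time: 28.25
eef_pos: [0.5459, -0.2547, 0.1454]
orientation: [-0.143, 1.562, 0.14]
contact_force: [-0.5, 1.0, -1.1]
opening: 0.064
```

```bash
python3 fe.py;python3 go.py
python3 - <<'E'
from h import *
s=r.state();w=eyes.get_image("wrist");c=cam("wrist",s)
sd=eyes.get_image("side");t=eyes.get_image("top")
for n,i in(("w17",w),("s17",sd),("t17",t)):cv2.imwrite(f"pics/{n}.png",i)
im=t;c=cam("top");h=cv2.cvtColor(im,cv2.COLOR_BGR2HSV)
for nm,lo,hi,z in(("bead",(15,90,80),(35,255,255),.011),("green",(65,80,40),(95,255,255),.031)):
    m=cv2.inRange(h,lo,hi);m[:185]=0;m[240:]=0;m[:,:205]=0;m[:,270:]=0
    n,l,st,ce=cv2.connectedComponentsWithStats(m);print(nm,[(st[i,4],ray(c,ce[i],z)[:2]-[.489,.156]) for i in range(1,n) if st[i,4]>3])
E
```

```text
t 28.25 z 0.1454 op 0.0640 Tz 0.018 -0.013 Fz -1.05 -1.11 [[247, 165, 18, 5, 77]]
t 28.3 pos [ 0.5448 -0.2545  0.1437] phi 100.35070282268941 open 0.064141679278153 F [-0.3186 -0.3142 -1.1089] j7 0.2555129759768619
bead [(np.int32(24), array([0.0821, 0.0689])), (np.int32(15), array([0.0657, 0.0136])), (np.int32(4), array([0.0568, 0.1135])), (np.int32(7), array([0.026 , 0.1237])), (np.int32(7), array([0.0039, 0.0397])), (np.int32(5), array([ 0.0054, -0.0129])), (np.int32(5), array([0.0036, 0.0102])), (np.int32(7), array([-0.0059, -0.0362])), (np.int32(5), array([-0.0108,  0.0199])), (np.int32(6), array([-0.0276,  0.0262]))]
green [(np.int32(477), array([0.0711, 0.0667]))]
```

The scoop is released. The beads are unchanged, six within the dish, and the knob ring is at about (0.571,0.225). Next: return to the knob.

Request:
play_rows(plan=[-5,0,0,0.105,-1,-5,0,0,0.105,-1,0,0,0,0.105,-1,0,0,0,0.105,-1,0,0,0,0.105,-1,0,0,0,0,-1])

```text
time: 28.95
eef_pos: [0.5443, -0.2538, 0.1519]
orientation: [0.274, 1.555, -0.273]
contact_force: [0.2, -0.4, -0.6]
opening: 0.0855
```

```bash
python3 go.py "(.570,.226,.14)"
```

```text
t 28.95 pos [ 0.5443 -0.2538  0.1519] phi 70.03164703864677 open 0.08550819805494547 F [ 0.2191 -0.4025 -0.5925] j7 -0.17464288557297505
(.570,.226,.14) shift mm [  12.1791  459.7808 -139.6783]
```

Request:
play_rows(plan=[1,34,-10.3,0,-1,1,34,-10.3,0,-1,1,34,-10.3,0,-1,1,34,-10.3,0,-1,1,34,-10.3,0,-1,1,34,-10.3,0,-1,1,34,-10.3,0,-1,1,34,-10.3,0,-1])

```text
time: 29.62
eef_pos: [0.5583, 0.0312, 0.1443]
orientation: [0.266, 1.556, -0.267]
contact_force: [0.2, -0.3, 0.1]
opening: 0.0853
```

Request:
play_rows(plan=[1,34,-10.3,0,-1,1,34,-10.3,0,-1,1,34,-10.3,0,-1,1,34,-10.3,0,-1,1,34,-10.3,0,-1,0,18,-5.5,0,-1,0,0,0,0,-1,0,0,0,0,-1])

```text
time: 30.28
eef_pos: [0.5679, 0.227, 0.1391]
orientation: [0.265, 1.556, -0.266]
contact_force: [0.6, -0.3, 0.4]
opening: 0.0851
```

Request:
play_rows(plan=[0,0,0,0,-1,0,0,0,0,-1])

```text
time: 30.45
eef_pos: [0.5688, 0.2239, 0.1397]
orientation: [0.269, 1.554, -0.272]
contact_force: [0.2, 0.0, -0.2]
opening: 0.0855
```

```bash
python3 - <<'E'
from h import *
s=r.state();im=eyes.get_image("wrist");cv2.imwrite("pics/w18.png",im);c=cam("wrist",s)
h=cv2.cvtColor(im,cv2.COLOR_BGR2HSV)
for nm,lo,hi,z in(("green",(65,80,30),(95,255,255),.031),("yel",(18,110,80),(35,255,255),.031)):
    n,l,st,ce=cv2.connectedComponentsWithStats(cv2.inRange(h,lo,hi))
    for i in range(1,n):
        if st[i,4]>100:print(nm,st[i],ce[i].round(),ray(c,ce[i],z)[:2])
m=cv2.inRange(h,(0,0,0),(179,255,55));p=proj(c,(.571,.227,.056)).astype(int);print("pred",p)
n,l,st,ce=cv2.connectedComponentsWithStats(m)
for i in range(1,n):
    if st[i,4]>80 and abs(ce[i]-p).max()<40:print("dark",st[i],ce[i],ray(c,ce[i],.052)[:2])
E
python3 go.py "(.571,.227,.038)"
```

```text
green [  9  63  47  43 418] [35. 87.] [0.4259 0.3627]
green [ 50  64  21  34 318] [60. 81.] [0.4476 0.3595]
green [ 205  127  108  122 8557] [258. 180.] [0.5704 0.2269]
yel [ 332    0   35   83 1278] [349.  44.] [0.6746 0.3073]
yel [ 354    0   40   77 1537] [376.  35.] [0.6953 0.3063]
yel [380  76  18  11 110] [389.  81.] [0.6976 0.2696]
yel [   0  168   92  133 3327] [ 41. 237.] [0.3568 0.2443]
yel [247 172  24  18 202] [258. 179.] [0.5709 0.2283]
yel [251 238  13  13 138] [257. 244.] [0.5476 0.1679]
yel [185 244  11  11 103] [190. 249.] [0.4854 0.1844]
yel [201 247  11  12 105] [206. 253.] [0.4984 0.1758]
yel [211 264  12  12 101] [216. 270.] [0.5006 0.1551]
pred [259 188]
dark [249 178  20  22 316] [258.6013 189.2278] [0.5699 0.2253]
t 30.5 pos [0.5689 0.224  0.1398] phi 70.22068378903255 open 0.08526121818824238 F [ 0.0185  0.0199 -0.0789] j7 -0.988201278300972
(.571,.227,.038) shift mm [101.8327   3.6946   0.973 ]
```

Request:
play_rows(plan=[34,1,0.3,0,-1,34,1,0.3,0,-1,34,0.8,0.3,0,-1,0,0,0,0,1,0,0,0,0,1,0,0,0,0,1,0,0,0,0,1,0,0,0,0,1])

```text
time: 31.17
eef_pos: [0.5717, 0.2285, 0.0403]
orientation: [0.272, 1.551, -0.269]
contact_force: [-0.3, -0.3, 1.1]
opening: 0.0253
```

Request:
play_rows(plan=[0,0,0,0,1,0,0,0,0,1,0,0,0,0,1])

```text
time: 31.42
eef_pos: [0.5714, 0.2284, 0.0401]
orientation: [0.271, 1.551, -0.269]
contact_force: [-1.8, -1.2, 9.3]
opening: 0.0127
```

```bash
python3 go.py
python3 - <<'E'
from h import *
s=r.state();M=R.from_rotvec(s["orientation"]).as_matrix()
P=np.array([.548,.1695]);k=s["eef_pos"][:2];d=k-P;a0=np.arctan2(d[1],d[0]);print(np.linalg.norm(d),np.degrees(a0))
p=k;a1=np.radians(196)
for i in range(1,21):
    a=a0+(a1-a0)*i/20;t=P+.060*np.array([np.cos(a),np.sin(a)])
    print((M.T@np.r_[t-p,0]*1e3).round(1)[1:],t);p=t
E
```

```text
t 31.4167 pos [0.5714 0.2284 0.0401] phi 70.27906623797205 open 0.012711435143601072 F [-1.8111 -1.2226  9.3309] j7 -1.0400513618079104
0.06343107418744359 68.33200411123734
[-3.6 -6.8] [0.5638 0.2274]
[-0.9 -6.6] [0.5573 0.2288]
[-1.6 -6.5] [0.5506 0.2294]
[-2.3 -6.3] [0.544  0.2294]
[-3. -6.] [0.5373 0.2285]
[-3.7 -5.6] [0.5308 0.227 ]
[-4.3 -5.2] [0.5245 0.2247]
[-4.8 -4.6] [0.5185 0.2218]
[-5.3 -4.1] [0.5129 0.2182]
[-5.7 -3.5] [0.5077 0.214 ]
[-6.1 -2.8] [0.503  0.2092]
[-6.3 -2.1] [0.4989 0.204 ]
[-6.5 -1.4] [0.4954 0.1983]
[-6.6 -0.7] [0.4925 0.1923]
[-6.7  0.1] [0.4903 0.186 ]
[-6.6  0.8] [0.4888 0.1794]
[-6.5  1.5] [0.4881 0.1728]
[-6.3  2.3] [0.4881 0.1661]
[-6.   2.9] [0.4888 0.1595]
[-5.6  3.6] [0.4903 0.153 ]
```

Request:
play_rows(plan=[0,-2,-6.8,0,1,0,-0.9,-6.6,0,1,0,-1.6,-6.5,0,1,0,-2.3,-6.3,0,1,0,-3,-6,0,1,0,-3.7,-5.6,0,1,0,-4.3,-5.2,0,1,0,-4.8,-4.6,0,1])

```text
time: 32.08
eef_pos: [0.521, 0.2244, 0.0402]
orientation: [0.273, 1.548, -0.266]
contact_force: [7.9, 2.9, 4.9]
opening: 0.0125
```

Request:
play_rows(plan=[0,-5.3,-4.1,0,1,0,-5.7,-3.5,0,1,0,-6.1,-2.8,0,1,0,-6.3,-2.1,0,1,0,-6.5,-1.4,0,1,0,-6.6,-0.7,0,1,0,-6.7,0.1,0,1,0,-6.6,0.8,0,1])

```text
time: 32.75
eef_pos: [0.4897, 0.1836, 0.04]
orientation: [0.272, 1.55, -0.264]
contact_force: [-1.9, 9.9, 10.3]
opening: 0.0125
```

Request:
play_rows(plan=[0,-6.5,1.5,0,1,0,-6.3,2.3,0,1,0,-6,2.9,0,1,0,-4,2.6,0,1,0,-2,1.5,0,1,0,0,0,0,1])

```text
time: 33.25
eef_pos: [0.4867, 0.1542, 0.0395]
orientation: [0.267, 1.558, -0.269]
contact_force: [-15.9, 1.6, 23.8]
opening: 0.0124
```

```bash
python3 go.py
```

```text
t 33.25 pos [0.4867 0.1542 0.0395] phi 70.43519141174582 open 0.01238967627605932 F [-15.9287   1.5646  23.8088] j7 -1.0262634118266385
```

Request:
play_rows(plan=[0,-1.6,2.2,0,1,0,-1.6,2.2,0,1,0,0,0,0,1])

```text
time: 33.5
eef_pos: [0.4874, 0.1502, 0.0393]
orientation: [0.265, 1.562, -0.269]
contact_force: [-24.0, 4.5, 30.8]
opening: 0.0127
```

```bash
python3 go.py
```

```text
t 33.5 pos [0.4874 0.1502 0.0393] phi 70.50911560121294 open 0.012685743706840702 F [-24.0381   4.4776  30.7681] j7 -1.0165193421940693
```

Request:
play_rows(plan=[0,0,0,0,0.5,0,0,0,0,-0.2,0,0,0,0,-1,0,0,0,0,-1,0,0,0,0,-1,-30,0,0,0,-1,-40,0,0,0,-1,-10,0,0,0,-1])

```text
time: 34.17
eef_pos: [0.4951, 0.15, 0.1223]
orientation: [0.272, 1.549, -0.268]
contact_force: [2.2, -0.8, -0.1]
opening: 0.0855
```

Request:
play_rows(plan=[0,0,0,0,-1,0,0,0,0,-1])

```text
time: 34.33
eef_pos: [0.4938, 0.149, 0.1186]
orientation: [0.271, 1.552, -0.27]
contact_force: [0.0, -0.7, -0.9]
opening: 0.0854
```

```bash
python3 go.py
python3 - <<'E'
from h import *
s=r.state();im=eyes.get_image("wrist");cv2.imwrite("pics/w19.png",im);c=cam("wrist",s);t=eyes.get_image("top");sd=eyes.get_image("side");cv2.imwrite("pics/s19.png",sd);cv2.imwrite("pics/t19.png",t)
h=cv2.cvtColor(im,cv2.COLOR_BGR2HSV)
for nm,lo,hi,z in(("green",(65,80,30),(95,255,255),.031),("yel",(18,110,80),(35,255,255),.031)):
    n,l,st,ce=cv2.connectedComponentsWithStats(cv2.inRange(h,lo,hi))
    for i in range(1,n):
        if st[i,4]>80 and 180<ce[i][0]<350:print(nm,st[i],ce[i].round(),ray(c,ce[i],z)[:2])
d=sd[165:225,195:260]
cv2.imwrite("pics/c19.png",np.hstack([cv2.resize(im[90:270,160:360],(400,360)),cv2.resize(cv2.imread("pics/w17.png"),(400,300))[:360] if 0 else cv2.resize(cv2.imread("pics/s19.png")[175:300,170:309],(400,360),interpolation=3)]))
E
```

```text
t 34.3333 pos [0.4938 0.149  0.1186] phi 70.25314764912991 open 0.08536672679234751 F [ 0.0433 -0.6509 -0.9408] j7 -0.9579245101728113
green [  190   125   136   114 10276] [251. 180.] [0.4919 0.1598]
yel [306 140  17  16 214] [314. 147.] [0.5481 0.1683]
yel [237 173  26  20 247] [250. 181.] [0.491  0.1596]
```

The viewer's limit is reached, so I'll check by numbers. The cover centre, knob ring and pivot are within 1.5 mm of their initial shut positions. Now the scoop's level, from two views.

Run:
```python
from h import *
def tri(A,B):
    rows=[]
    for (K,M),p in(A,B):
        P=K@M[:3];rows+= [p[0]*P[2]-P[0],p[1]*P[2]-P[1]]
    v=np.linalg.svd(np.array(rows))[2][-1];return v[:3]/v[3]
def fit(im,lo,hi,box,amin):
    h=cv2.cvtColor(im,cv2.COLOR_BGR2HSV);m=cv2.inRange(h,lo,hi);k=np.zeros_like(m);x0,y0,x1,y1=box;k[y0:y1,x0:x1]=m[y0:y1,x0:x1]
    n,l,st,ce=cv2.connectedComponentsWithStats(k);return [(st[i].tolist(),ce[i].round(1)) for i in range(1,n) if st[i,4]>=amin]
t=cv2.imread("pics/t19.png");s=cv2.imread("pics/s19.png");ct,cs=cam("top"),cam("side")
u=np.array([-.18,.984,0]);g=np.array([.5448,-.2545,0])
pts={"end":g-u*.051+[0,0,.034],"ferr":g+u*.037+[0,0,.045],"bl":g+u*.042+[.0344,.0063,.044],"br":g+u*.042-[.0344,.0063,-.044],"lip":g+u*.145+[0,0,.017]}
for k,v in pts.items():print(k,proj(ct,v).round(1),proj(cs,v).round(1))
p=proj(ct,pts["ferr"]);q=proj(cs,pts["ferr"])
bx=lambda p,a:(int(p[0]-a),int(p[1]-a),int(p[0]+a),int(p[1]+a))
F=(18,110,90),(35,255,255)
a=fit(t,*F,bx(p,10),2);b=fit(s,*F,bx(q,16),2);print("ferr top",a,"side",b)
W=(5,100,40),(17,255,210)
for im,c,nm in((t,ct,"top"),(s,cs,"side")):
    e=proj(c,g);print(nm,"wood",fit(im,*W,bx(e,30),25))
    D=cv2.cvtColor(im,cv2.COLOR_BGR2HSV);m=proj(c,g+u*.095);print("steel",[x for x in fit(im,(0,0,70),(179,60,255),bx(m,32),40)])
x0,y0=int(q[0]),int(q[1]);print(proj(cs,pts["bl"]))
```

```text
end [390.7 199.8] [236.6 327.2]
ferr [364.1 203.6] [231.5 288.6]
bl [360.4 193.1] [248. 285.]
br [364.7 214.8] [214.4 289.2]
lip [329.3 210.2] [227.  261.2]
ferr top [([370, 200, 3, 6, 13], array([370.7, 202.8]))] side [([228, 295, 8, 6, 19], array([231.2, 296.6]))]
top wood [([365, 193, 7, 22, 79], array([367.6, 203.1])), ([371, 197, 26, 9, 130], array([383.3, 200.5])), ([398, 211, 4, 15, 42], array([399.8, 217.6]))]
steel [([313, 181, 16, 13, 58], array([321.1, 186.9])), ([322, 180, 46, 50, 988], array([346.8, 206.2])), ([311, 217, 10, 18, 54], array([313. , 223.8])), ([314, 227, 15, 12, 90], array([321.4, 232.6])), ([329, 231, 9, 9, 45], array([332.4, 236.1]))]
side wood [([215, 290, 34, 47, 704], array([232.9, 307.4]))]
steel [([197, 250, 64, 64, 2592], array([228.6, 276.7])), ([216, 309, 14, 5, 46], array([223.9, 311.5]))]
[247.9553 284.9853]
```

Run:
```python
from h import *
def tri(A,B):
    rows=[]
    for (K,M),p in(A,B):
        P=K@M[:3];rows+= [p[0]*P[2]-P[0],p[1]*P[2]-P[1]]
    v=np.linalg.svd(np.array(rows))[2][-1];return v[:3]/v[3]
ct,cs=cam("top"),cam("side")
f=tri((ct,(370.7,202.8)),(cs,(231.2,296.6)));print("ferr",f)
# predicted level scoop anchored at the ferrule: handle end 90 mm behind
u=np.array([-.18,.984,0])
for th in(-10,0,10):
    e=f+np.array([0,0,-.005])-.090*np.cos(np.radians(th))*u+np.array([0,0,.090*np.sin(np.radians(th))]);print(th,"end top",proj(ct,e),"side",proj(cs,e))
for n,b in(("t19",(362,185,402,215)),("s19",(212,286,252,340))):
    h=cv2.cvtColor(cv2.imread(f"pics/{n}.png"),cv2.COLOR_BGR2HSV);m=cv2.inRange(h,(5,100,40),(17,255,210));x0,y0,x1,y1=b;k=m[y0:y1,x0:x1]
    print(n);[print("".join("#" if v else "." for v in row)) for row in k]
```

```text
ferr [ 0.5402 -0.2389  0.0451]
-10 end top [396.7215 199.8075] side [237.2338 339.8941]
0 end top [398.4245 198.9216] side [237.002  335.4263]
10 end top [399.305  198.1531] side [236.5928 329.6144]
t19
........................................
........................................
........................................
........................................
........................................
........................................
........................................
........................................
....##..................................
....##..................................
...###..................................
...####.................................
...####.....................##.###......
...####..............##############.....
...#####..#..######################.....
...#####.##########################.....
...#####..########################......
....####..##################............
....####...############.................
....####...######.......................
....####..##............................
.....####...........................
[... 1850 characters left out ...]
...
....................########............
....................########............
....................########............
....................########............
....................########............
....................#########...........
.....................########...........
.....................########...........
.....................########...........
.....................########...........
.....................########...........
.....................########...........
......................#######...........
.......................####.............
........................................
........................................
........................................
```

Ferrule height triangulates to 45 mm, as expected for a standing scoop, and the handle's end is where a level scoop puts it. Everything is done and the gripper is clear, so I'll hand in.

```bash
python3 -c "
from station import r
print(r.sign_off())"
```

```text
the job is handed in; nothing more can be done
None
```

I handed the job in at about 34 s, with all six beads in the dish, the scoop standing empty on the table and the cover swung shut. No verdict was reported.

- **How it went:** I swung the cover aside by its knob and carried the scoop level to the dish. The moves could not tilt the gripper, so I eased the grip and raised the handle, which turned the scoop about the dish rim to about 47°. I then put the scoop down lip first, levelled it, released it and closed the cover.
- **Beads:** before closing, the top view showed six beads in the dish, the farthest about 40 mm from its centre. The cover now hides them, so I could not check them again.
- **Cover:** its centre and pivot are within 1.5 mm of where they were when shut at the start, about 0.03 rad.
- **Scoop:** the collar at the front of the handle (not in your spec) is 45 mm up, the height I estimated for a level scoop, and the handle's end lines up with that. It stands about 16 mm further back than I planned.
- **What went wrong:**
  - The scoop slipped once in the eased grip and came to rest on the rim and table; no beads were lost.
  - Closing the cover showed up to about 39 N at the wrist, because my pivot estimate was a few mm off.
- **Not checked:** the last close-up was refused because I had used up the 12 pictures, so the final checks are numbers only. I did not re-measure the other things on the bench. I saw no sign of touching any of them.

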